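# Fit the battery and filter to a welder's air respirator

### The arm

A 7-joint arm with a two-finger parallel gripper is mounted at the origin on the work surface. World frame = base frame: x ahead of the robot, y to its left, z up, the work surface at z = 0. Lengths are in m, angles in rad, forces in N, time in s.
With the tool pointing down it reaches from about 0.35 to 0.9 m from the base axis. Payload 19.9 kg.
Tool frame: the origin (TCP) lies at the very end of the fingers, on their centre line; the grasp point (between the pads) lies 19 mm behind it (env.grasp_offset is the distance from the TCP to the grasp point, in m); x points along the fingers, z is the direction in which the jaws open and shut, and the axes are right-handed (so a half turn about x gives the same grasp; the last joint's range is limited). The gripper opens to 85 mm and grips with 20 to 120 N. Pads are 22 mm wide; open, the fingers measure 114 mm over their backs; the gripper's body (76 mm by 85 mm) begins 54 mm behind the grasp point. The pads swing forward as they close: fully open they stand 13 mm farther back than shut.
Start: joints at [1.143, 0.417, -0.01, 1.614, 0.005, 1.111, -0.053], TCP at [0.236, -0.579, 0.231] pointing down, gripper open.
Joint ranges: [-2.81, 2.81], [-0.39, 2.02], [-1.27, 1.25], [0.06, 2.57], [-1.19, 4.33], [0.19, 2], [-2.82, 2.82]. Speed limits (rad/s): [1.89, 1.89, 2.39, 2.39, 3.01, 3.01, 3.01].

### API

Orientations are given as a unit quaternion [w, x, y, z].
In Python, from plant import telemetry, cams, ticket, env gives the robot as it stands. The module is installed in compiled form; this text tells all that it offers.
- The arm moves only by the shell command python3 -m pendant 'ROWS'. ROWS is JSON, a list of rows, each an object of numbers: "dx", "dy", "dz": the shift along the tool's x, y, z in mm; "turn": the turn about the tool's x in degrees; "claw": the finger opening in mm, from 0 to 85.4. A call has 1 to 20 rows; each row shifts and turns the pose as measured when the row begins, along the tool's axes as they then stand; what a row does not reach is not made up. A row lasts 1/8 s, in which the tool goes at most 62.5 mm and 10.7 degrees, less where a joint would pass 70% of its speed; a pose out of reach is approached as far as the arm can. A call is refused whole if a number of a shift passes 62.5 or a number of a turn 10.7, either way. A call with a gripper value outside its range is refused whole. The fingers move at their own pace and stop on an object; the grip force is fixed at half the most. Time passes only in rows, so rows that do not move let the fingers close. It gives the time, the measured TCP pose, the force and the opening at its end, in the units of the state.
- telemetry.state(): the state, without advancing time (a new reading comes with each control period).
- cams.capture(name): name is "side" or "top"; returns a dict with "color" (480x640x3 uint8, red, green, blue), "K" (3x3 intrinsics, pixels), "k1" (the pictures are not rectified: a ray, as slopes to the right and down, at radius r is drawn at 1 + k1 r^2 times it, then the intrinsics apply), "pose" (4x4, takes a point from camera to world coordinates). Camera axes: x right, y up, looking along -z (the intrinsics and any distortion apply to the point x, -y, -z); pixel columns grow to the right and rows downward; lengths in m; the calibration is good to about 2 mm. A picture is of the moment at which its call begins. There is no depth.
- ticket.job_done(): hands the job in, once; it reports no verdict.
Trained networks look in the newest picture that a camera, given by its name, has taken for a name from the list of things; names that differ only in an ending like _2 or _b are one class to them, and where a whole thing is asked for, a point or a joint stands for the part that bears it (a point fixed in the world has none). Each returns a list of dicts, best first, with "p" (0 to 1); they miss things now and then, are a little off and sometimes report something else, mostly with a low value. They report only what shows in the picture. A call takes as long as a camera call. They do not tell look-alikes from the thing itself.
- cams.boxes_of(camera, label): "point" ([x, y, z] in m, in world coordinates, good to about 4 mm: the middle of the surface that is visible of it).
- cams.masks_of(camera, label): "region" (480x640 bool, what is visible of it).
- cams.tip_of(camera, label): "point" ([x, y, z] in m, in world coordinates, good to about 4 mm: a listed point, or the origin of a listed thing).
The state is a dict: "time": time; "qpos": joint angles; "joint_vel": joint speeds; "effort": joint torques, N m; "tool_pos": TCP position; "orientation": TCP orientation; "contact_force": force on the tool from outside, world axes, zero at the start; "moment": the same for the moment, N m; "grip_width": opening from 0.0 (shut) to 1.0 (fully open).
Only numpy, scipy, OpenCV 4.12 (cv2) and the standard library are available. Lean on these libraries where they do the work, as an engineer would, in place of code of your own. Each camera call takes 0.05 s, during which the arm holds its last target.

### The job

Get the welder's air-respirator blower on the bench ready for use: first slide the battery pack along the blower's battery shoe, terminals towards the blower, until it is fully home and the spring latch holds it, and let go of it. Then take the filter cell by its knurled collar, set it over the blower's round inlet, turn it until the hidden keyways inside it drop over the inlet's three pins, push it fully home and flush against its sprung seal, and keep holding it there: your work finishes while you are still pushing the cell home, so that I can close the side clips over it. Leave the other things on the bench where they are.

Things in the scene. Friction and masses are not known exactly. Their poses are not given: they have to be found in the camera images.
- blower: Grey respirator blower on its back, strapped in an aluminium service tray; fixed. Origin: on the bench under the middle of the housing, z up, y along the unit. Housing 120 (x) x 170 (y) mm, top 62 mm above the bench; round inlet on top, battery shoe on its -y side, short hose outlet on its +y end. Tray 8 mm thick, 130 mm wide, from y = -230 to +90 mm, bare beyond the shoe's mouth.
- mouth (a point): Outer end of the battery shoe, mid-width on the tray's top (8 mm above the bench), 153 mm along -y of the blower; axes as the blower. The battery is laid on the bare tray before it, then slid along +y. Two black guides: a flared mouth 18 mm long, then 50 mm straight up to the housing's end face; inner width 72 mm, 62 mm between lips 7.5 to 12 mm above the tray. Guide tops are 20 mm above the bench.
- shoe (a point): Where the battery's origin (centre of its underside) comes when it is home, touching the housing's end face: on the tray's top, 8 mm above the bench, 130 mm along -y of the blower; axes as the blower.
- latch (a joint): Sprung steel leaf in the tray under the shoe. 0 rad: up, its tip 3.5 mm above the tray, 15 mm on the housing side of shoe. The battery's nose rides over it and presses it down (to about 0.1 rad, 3 to 5 N); when the battery is home it springs back to 0 behind the nose, in a channel of the underside, and then lets the battery back by 2 mm at most.
- battery: Loose grey battery pack, black label panel on top, 58 (x) x 90 (y) x 46 mm high, 0.3 to 0.55 kg. Origin: centre of its underside. +y is its nose with three brass terminals, which goes towards the blower; -y the tail, thumb pad on top. Flanges 5 mm high along its lower edges widen it to 68 mm and run under the guides' lips with 2 mm play a side. Grip: the flat sides above.
- terminals (a point): Lower edge of the battery's nose, mid-width: 45 mm along +y of the battery's origin, level with its underside; axes as the battery.
- filter: Loose round filter cell, 60 mm high, 0.18 to 0.32 kg. Origin: centre of its underside, z up its axis. Below, a white canister 92 mm in diameter, 30 mm high, hollow from beneath: bore 66 mm in diameter, 24 mm deep, with three hidden keyways, 12 mm wide, every 120 degrees in its wall, one along its +x. Nothing outside shows where they are. Above it the knurled collar.
- collar (a point): Centre of the top of the filter cell's black knurled collar, 60 mm above the cell's underside; z up. The collar is 56 mm in diameter and 30 mm high, and is the grip; a steel grille fills its top.
- port (a point): Centre of the blower's round inlet at its black flange, 64 mm above the bench, 25 mm along +y of the blower; axes as the blower. The cell is home when its underside rests on this flange with its axis through this point. Unmatched, it stands on the pins, its underside 12.5 mm above the flange.
- spigot (a point): Centre of the top of the inlet's round spigot, 22 mm above the flange, 62 mm in diameter, rim chamfered. Around it three steel pins every 120 degrees, 5 mm thick, axes 10 mm above the flange, tips 37 mm from the centre. The pin ring is clocked at an unknown angle: no listed frame gives it. The match is found by turning, either way, 120 degrees at most; keyways have 0.1 rad of play a side.
- seal (a joint): Sprung rubber seal ring on top of the spigot: 0 m when up, its top 30 mm above the flange. The cell meets it 6 mm above home and pushes it down; about 6 N to start it and 12 N with the cell home, when it reads 0.006 m. Let go, the cell is lifted off the flange again.
- hammer: Bystander: hammer, 300 mm, lying behind the blower.
- tin: Bystander: plain metal paste tin with a lid, 72 mm in diameter, 75 mm high, standing.
- marker: Bystander: black marker pen, 130 mm.
- pliers: Bystander: pliers with black grips, 150 mm.
- square: Bystander: steel magnetic welding square, 75 mm, 22 mm high.
- disc: Bystander: black grinding disc, 115 mm in diameter, lying flat.
- spanner: Bystander: steel spanner, 200 mm, lying behind the blower.
Not all that is in view belongs to the job. Several things look just like the battery: the one meant starts farthest from the robot's base.

How it is judged:
On the way, in this order (a step that is already met when the one before it is completed fails the run):
1. the battery is home on the shoe, the latch has sprung up behind its nose, and the hand has let go of it (y of battery in the frame of shoe between -0.0035 and 0.003 m and x of battery in the frame of shoe between -0.004 and 0.004 m and z of battery in the frame of shoe between -0.003 and 0.004 m and value of joint latch below 0.03 rad and y of terminals in the frame of shoe above 0.035 m and angle between the y axis of battery and the y axis of blower, either way round below 0.1 rad and contact force between the fingers and battery below 0.2 N), for 0.2 s.
2. the filter cell's keyways have dropped over the pins (horizontal distance between filter and port below 0.004 m and z of filter in the frame of port below 0.0075 m and angle between filter's own z axis and vertical below 0.05 rad), for 0.1 s.
At the end, for the whole second after the job is handed in: Battery within 3.5 mm of home along the shoe, 4 mm across, terminals first, latch up (under 0.03 rad); filter cell keyed and pushed home: underside within 1.6 mm of the flange, axis within 4 mm, tilt under 0.05 rad, seal down over 4.2 mm, cell still, fingers on it with over 2 N all the last second (y of battery in the frame of shoe between -0.0035 and 0.003 m and x of battery in the frame of shoe between -0.004 and 0.004 m and z of battery in the frame of shoe between -0.003 and 0.004 m and value of joint latch below 0.03 rad and y of terminals in the frame of shoe above 0.035 m and angle between the y axis of battery and the y axis of blower, either way round below 0.1 rad and horizontal distance between filter and port below 0.004 m and z of filter in the frame of port below 0.0016 m and angle between filter's own z axis and vertical below 0.05 rad and value of joint seal above 0.0042 m and contact force between the fingers and filter above 2 N and linear speed of filter below 0.02 m/s); the arm keeps its last pose, push and grip.
It fails at once if a bystander is moved by more than 30 mm or the tin is knocked over (distance of any of hammer, tin, marker, pliers, square, disc, spanner from where it was at the start of the episode above 0.03 m or angle between tin's own z axis and vertical above 0.5 rad).
It also fails if it takes over 64 s, if anything falls off the work surface, if the arm or the gripper's body presses on something with over 40 N, if the wrist force passes 120 N, or if a joint passes its speed limit or range.

## Working session

There is one attempt and no reset: what is moved stays moved. The work goes in short steps, Python scripts to look and compute and a shell command to move; the robot and the scene stay as the last step left them, time stands still between calls to the robot, and variables do not carry over. Pictures are saved under pics/ and viewed, and the job is handed in when it is done.

```bash
mkdir -p pics; ls; cat > h.py <<'E'
import numpy as np, cv2
from plant import telemetry, cams, ticket, env
def save(name,fn):
    c=cams.capture(name); cv2.imwrite('pics/'+fn,c['color'][:,:,::-1]); return c
def proj(c,P):
    T=np.linalg.inv(c['pose']); p=T[:3,:3]@np.array(P)+T[:3,3]
    s=np.array([p[0]/-p[2],-p[1]/-p[2]]); r2=s@s; s=s*(1+c['k1']*r2)
    q=np.array(c['K'])@np.array([s[0],s[1],1]); return q[:2]
def ray(c,uv,z):
    K=np.array(c['K']); d=np.array([(uv[0]-K[0,2])/K[0,0],(uv[1]-K[1,2])/K[1,1]]); s=d.copy()
    for _ in range(20): s=d/(1+c['k1']*(s@s))
    R=c['pose'][:3,:3]; o=c['pose'][:3,3]; v=R@np.array([s[0],-s[1],-1]); t=(z-o[2])/v[2]; return o+t*v
E
python3 - <<'E'
from h import *
s=telemetry.state(); print({k:np.round(v,3) for k,v in s.items()}, env.grasp_offset)
for n in ('top','side'):
    c=save(n,n+'0.png'); print(n,np.round(c['K'],1),c['k1'],np.round(c['pose'],3))
    for l in ['blower','battery','filter','tin','mouth','shoe','port','spigot','collar','terminals','marker','pliers','square','disc','hammer','spanner']:
        r=cams.tip_of(n,l); print(l,[(np.round(d['point'],3).tolist(),round(d['p'],2)) for d in r[:5]])
E
```

```text
pics
{'time': np.float64(0.0), 'qpos': array([ 1.142,  0.418, -0.01 ,  1.614,  0.005,  1.111, -0.053]), 'joint_vel': array([ 0.001, -0.001,  0.002, -0.   ,  0.002, -0.001, -0.001]), 'effort': array([-0.0000e+00, -8.6445e+01,  6.8000e-01, -4.3489e+01,  1.9000e-02,
        8.0000e-03, -0.0000e+00]), 'tool_pos': array([ 0.236, -0.578,  0.231]), 'orientation': array([ 0.586,  0.395,  0.587, -0.394]), 'contact_force': array([ 0.342, -1.661, -0.092]), 'moment': array([ 0.033,  0.019, -0.011]), 'grip_width': np.float64(0.999)} 0.0187
top [[495.5   0.  320.6]
 [  0.  495.5 245.1]
 [  0.    0.    1. ]] -0.038414077541410664 [[-0.000e+00  9.960e-01 -9.000e-02  3.990e-01]
 [-1.000e+00  1.000e-03  1.600e-02  3.500e-02]
 [ 1.600e-02  9.000e-02  9.960e-01  1.269e+00]
 [ 0.000e+00  0.000e+00  0.000e+00  1.000e+00]]
blower [([0.582, 0.04, -0.0], 0.84)]
battery [([0.491, -0.325, -0.0], 0.93), ([0.247, -0.24, 0.0], 0.87), ([0.361, -0.354, 0.001], 0.84)]
filter [([0.468, 0.367, 0.004], 0.7), ([0.76, -0.165, 0.004], 0.66), ([0.694, 0.334, 0.005], 0.28)]
tin [([0.693, 0.33, 0.004], 0.8), ([0.658, -0.313,
[... 1149 characters left out ...]
0.36, -0.357, 0.001], 0.58)]
filter [([0.473, 0.363, 0.005], 0.94)]
tin [([0.692, 0.33, -0.001], 0.56)]
mouth [([0.563, -0.111, 0.008], 0.69)]
shoe [([0.565, -0.088, 0.009], 0.65)]
port [([0.583, 0.067, 0.066], 0.68)]
spigot [([0.584, 0.066, 0.084], 0.82)]
collar [([0.466, 0.36, 0.058], 0.78), ([0.36, -0.119, -0.0], 0.21)]
terminals [([0.245, -0.285, 0.001], 0.95), ([0.498, -0.279, 0.001], 0.66)]
marker [([0.351, 0.216, -0.002], 0.72), ([0.489, -0.322, 0.001], 0.47)]
pliers [([0.36, -0.122, 0.001], 0.65)]
square []
disc [([0.363, 0.016, 0.003], 0.56), ([0.492, -0.321, 0.001], 0.21)]
hammer [([0.762, -0.168, 0.004], 0.71)]
spanner [([0.745, 0.132, -0.002], 0.69), ([0.496, -0.278, 0.0], 0.65)]
```

View pics/top0.png

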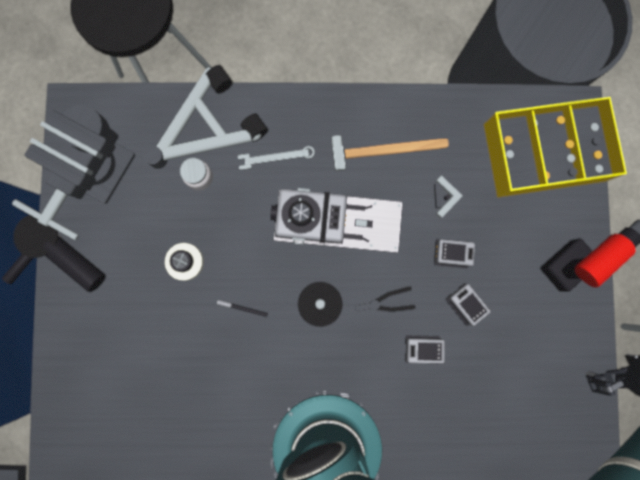

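View pics/side0.png

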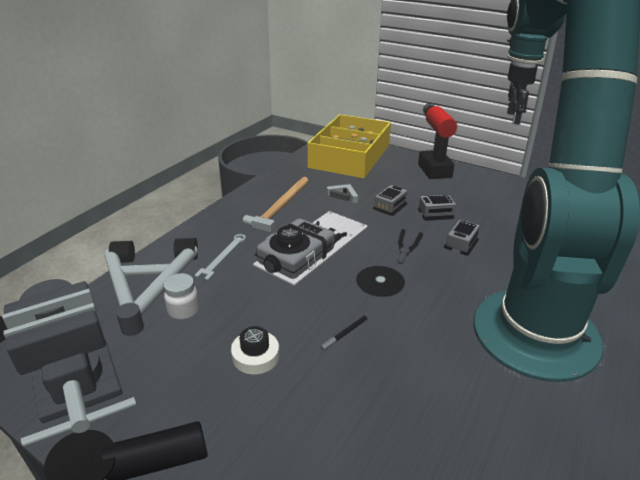

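```bash
python3 - <<'E'
from h import *
a=cv2.imread('pics/top0.png')[225:340,390:500]; b=cv2.imread('pics/side0.png')[170:260,365:490]
a=cv2.resize(a,None,fx=5,fy=5,interpolation=2); b=cv2.resize(b,None,fx=4,fy=4,interpolation=2)[:,:]
a=a[:500]; a=cv2.resize(a,(385,360)) if 0 else a
cv2.imwrite('pics/ca.png',a); cv2.imwrite('pics/cb.png',b)
cv2.imwrite('pics/cc.png',cv2.resize(cv2.imread('pics/top0.png')[170:270,250:410],None,fx=5,fy=5,interpolation=2))
E
```

```text
(no output)
```

View pics/ca.png

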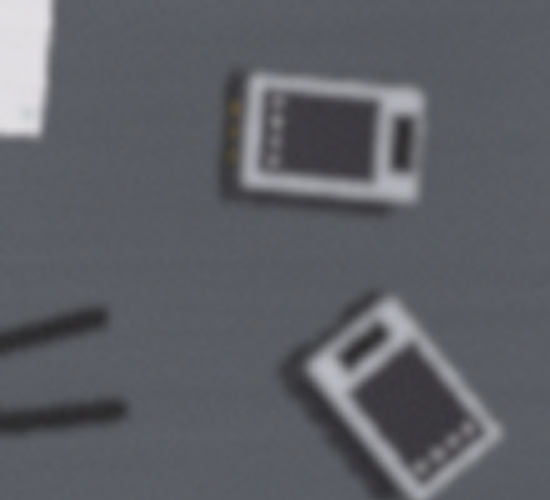

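View pics/cb.png

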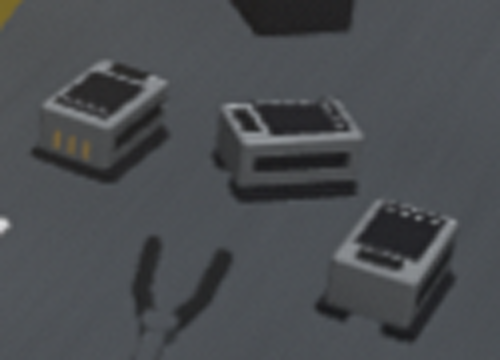

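View pics/cc.png

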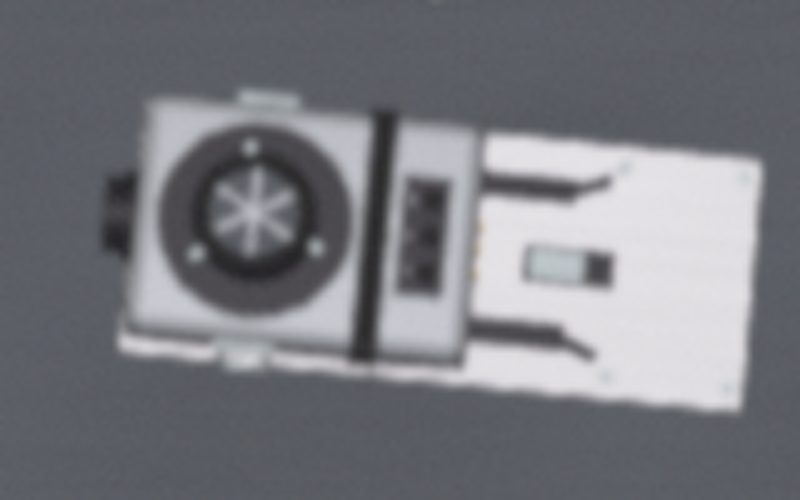

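```bash
python3 - <<'E'
from h import *
c=cams.capture('top'); g=cv2.cvtColor(c['color'],cv2.COLOR_RGB2GRAY)
# tray corners: top-right part edges by white threshold
def edge_pts(cols,r0,r1,sgn):
    out=[]
    for x in cols:
        col=cv2.GaussianBlur(g,(3,3),0)[r0:r1,x].astype(float); d=np.diff(col)*sgn; i=d.argmax()
        y=i+.5
        if 0<i<len(d)-1:
            a,b,e=d[i-1:i+2]; y+=0.5*(a-e)/(a-2*b+e+1e-9)
        out.append((x,r0+y))
    return np.array(out)
def line(p,z):
    P=np.array([ray(c,q,z)[:2] for q in p]); m=P.mean(0); u=np.linalg.svd(P-m)[2][0]; u*=np.sign(u[1]); r=(P-m)@[-u[1],u[0]]
    return m,u,r.std()
for nm,p in [('traytop',edge_pts(range(350,398),190,215,1)),('traybot',edge_pts(range(280,395),230,262,-1))]:
    m,u,s=line(p,0.008); print(nm,m.round(4),np.degrees(np.arctan2(-u[0],u[1])).round(2),s.round(4))
rows=range(206,246)
gt=g.T
p=[]
for y in rows:
    d=np.diff(cv2.GaussianBlur(g,(3,3),0)[y,385:420].astype(float)); p.append((385+d.argmin()+.5,y))
m,u,s=line(np.array(p),0.008); print('trayend',m.round(4),u.round(3),s)
# masks
for l in ['battery']:
    for d in cams.masks_of('top',l):
        r=cv2.minAreaRect(np.argwhere(d['region'])[:,::-1].astype(np.float32)); print(l,d['p'],r)
t=np.array([[x,y] for x,y in edge_pts(range(443,470),232,246,1)])
b=edge_pts(range(443,470),258,270,-1)
for q in (t,b):
    m,u,s=line(q,0.046); print('bat',m.round(4),np.degrees(np.arctan2(-u[0],u[1])).round(2),s.round(4))
print('bat corners', [ray(c,(390+x/5,225+y/5),.046).round(4).tolist() for x,y in [(248,72),(427,88),(415,205),(240,190)]])
E
```

```text
traytop [ 0.626  -0.1221] 7.91 0.0103
traybot [ 0.5139 -0.0274] -3.83 0.0119
trayend [ 0.563  -0.1893] [-0.995  0.096] 0.0007272895785298774
battery 0.9 ((453.903564453125, 253.35025024414062), (39.328372955322266, 26.788890838623047), 4.085616588592529)
battery 0.88 ((424.5, 348.5), (27.0, 39.0), 90.0)
battery 0.75 ((467.44232177734375, 304.7115783691406), (39.7307243347168, 28.24126434326172), 52.12501525878906)
bat [ 0.5206 -0.323 ] -5.92 0.0004
bat [ 0.4625 -0.3216] -5.04 0.0003
bat corners [[0.5233, -0.2818, 0.046], [0.5153, -0.3719, 0.046], [0.4568, -0.3642, 0.046], [0.4643, -0.2765, 0.046]]
```

```bash
python3 - <<'E'
from h import *
c=cams.capture('top'); g=cv2.GaussianBlur(cv2.cvtColor(c['color'],cv2.COLOR_RGB2GRAY),(3,3),0).astype(float)
def E(a,b,sgn,z):
    out=[]
    for x in range(int(a[0])+3,int(b[0])-3):
        yc=a[1]+(b[1]-a[1])*(x-a[0])/(b[0]-a[0]); r0=int(round(yc))-4
        d=np.diff(g[r0:r0+9,x])*sgn; d[d<0]=0; w=d*(d>0.4*d.max()); y=r0+.5+(np.arange(8)*w).sum()/w.sum(); out.append(ray(c,(x,y),z)[:2])
    vx,vy,x0,y0=cv2.fitLine(np.float32(out),cv2.DIST_HUBER,0,.0001,.0001).ravel()
    if vy<0: vx,vy=-vx,-vy
    r=(np.array(out)-[x0,y0])@[vy,-vx]
    return np.array([x0,y0]),np.array([vx,vy]),r.std()
res=[]
for a,b,s in [((347,196.6),(402.6,201.6),1),((290,241.5),(398,252),-1)]:
    m,u,e=E(a,b,s,.008); res.append((m,u)); print(m.round(4),u.round(4),np.degrees(np.arctan2(u[0],u[1])).round(2),e.round(4))
u=res[0][1]+res[1][1]; u/=np.linalg.norm(u); n=np.array([u[1],-u[0]])
print('width',(res[0][0]-res[1][0])@n)
mid=(res[0][0]+res[1][0])@n/2
print('centreline offset along n',mid,'u',u)
for nm,P in [('blower',(.583,.0405)),('shoe',(.5665,-.0885)),('mouth',(.5635,-.112)),('spigot',(.5825,.066)),('port',(.5855,.065))]:
    P=np.array(P); print(nm,'lat',(P@n-mid).round(4),'along',(P@u).round(4))
E
```

```text
[ 0.6313 -0.1379] [0.098  0.9952] 5.62 0.0003
[ 0.5064 -0.0557] [0.0905 0.9959] 5.19 0.0007
width 0.13203362
centreline offset along n 0.5754353 u [0.09425724 0.99554783]
blower lat 0.0012 along 0.0953
shoe lat -0.0031 along -0.0347
mouth lat -0.0039 along -0.0584
spigot lat -0.0017 along 0.1206
port lat 0.0013 along 0.1199
```

```bash
cat >> h.py <<'E'
from scipy.spatial.transform import Rotation as Ro
def R():
    q=telemetry.state()['orientation']; return Ro.from_quat([q[1],q[2],q[3],q[0]]).as_matrix()
def go(P,yaw=None):
    """delta in mm in tool axes to world P; turn deg so jaw axis z is along angle yaw (deg, world), mod 180"""
    s=telemetry.state(); r=R(); d=1000*r.T@(np.array(P)-s['tool_pos'])
    out={'d':d.round(1).tolist(),'pos':s['tool_pos'].round(4).tolist(),'t':round(float(s['time']),2),'F':s['contact_force'].round(1).tolist(),'grip':round(85.4*float(s['grip_width']),1),'tilt':round(float(np.degrees(np.arccos(-r[2,0]))),2)}
    jaw=np.degrees(np.arctan2(r[1,2],r[0,2])); out['jaw']=round(float(jaw),2); out['q']=s['qpos'].round(2).tolist()
    if yaw is not None:
        t=(yaw-jaw+90)%180-90; out['turn']=round(float(-t),2)  # tool x is down
    return out
u=np.array([.0943,.9955,0]); n=np.array([.9955,-.0943,0])
blow=np.array([.5814,.0406,0])
def bl(x,y,z): return blow+n*x+u*y+np.array([0,0,z])
E
python3 - <<'E'
from h import *
print(R().round(3)); print(go([.490,-.3235,.2],-5.45)); print(bl(0,-130,0) if 0 else bl(0,-.13,0))
E
```

```text
[[-0.     0.926  0.377]
 [ 0.     0.377 -0.926]
 [-1.    -0.    -0.   ]]
{'d': [31.3, 331.8, -140.6], 'pos': [0.2358, -0.5788, 0.2313], 't': 1.85, 'F': [0.4, -0.1, -0.7], 'grip': 85.2, 'tilt': 0.0, 'jaw': -67.84, 'q': [1.14, 0.42, -0.01, 1.61, 0.0, 1.11, -0.05], 'turn': -62.39}
[ 0.569141 -0.088815  0.      ]
```

```bash
python3 -m pendant '[{"dy":47,"dz":-20,"claw":85},{"dy":47,"dz":-20},{"dy":47,"dz":-20},{"dy":47,"dz":-20},{"dy":47,"dz":-20},{"dy":47,"dz":-20},{"dy":47,"dz":-20},{"turn":-10},{"turn":-10},{"turn":-10},{"turn":-10},{"turn":-10},{"turn":-10}]'; python3 - <<'E'
from h import *
print(go([.490,-.3235,.11],-5.45))
E
```

```text
{'d': [121.3, 331.8, -140.6], 'pos': [0.2358, -0.5788, 0.2313], 't': 1.85, 'F': [0.4, -0.1, -0.7], 'grip': 85.2, 'tilt': 0.0, 'jaw': -67.84, 'q': [1.14, 0.42, -0.01, 1.61, 0.0, 1.11, -0.05], 'turn': -62.39}schema error: expected keys dx, dy, dz, turn, claw
```

```bash
python3 -m pendant '[{"dx":0,"dy":47,"dz":-20,"turn":0,"claw":85},{"dx":0,"dy":47,"dz":-20,"turn":0,"claw":85},{"dx":0,"dy":47,"dz":-20,"turn":0,"claw":85},{"dx":0,"dy":47,"dz":-20,"turn":0,"claw":85},{"dx":0,"dy":47,"dz":-20,"turn":0,"claw":85},{"dx":0,"dy":47,"dz":-20,"turn":0,"claw":85},{"dx":0,"dy":47,"dz":-20,"turn":0,"claw":85},{"dx":0,"dy":0,"dz":0,"turn":-10,"claw":85},{"dx":0,"dy":0,"dz":0,"turn":-10,"claw":85},{"dx":0,"dy":0,"dz":0,"turn":-10,"claw":85},{"dx":0,"dy":0,"dz":0,"turn":-10,"claw":85},{"dx":0,"dy":0,"dz":0,"turn":-10,"claw":85},{"dx":0,"dy":0,"dz":0,"turn":-10,"claw":85}]'; python3 - <<'E'
from h import *
print(go([.490,-.3235,.11],-5.45))
E
```

```text
time: 3.48
tool_pos: [0.4961, -0.3163, 0.2315]
orientation: [0.707, 0.037, 0.706, -0.038]
contact_force: [-0.4, -0.1, -0.6]
grip_width: 0.991
{'d': [121.5, -7.7, -5.5], 'pos': [0.4961, -0.3163, 0.2315], 't': 3.48, 'F': [-0.4, -0.1, -0.6], 'grip': 84.6, 'tilt': 0.1, 'jaw': -6.05, 'q': [0.79, 0.37, -0.35, 1.7, 0.14, 1.09, 0.29], 'turn': -0.6}
```

```bash
python3 -m pendant '[{"dx":40,"dy":-8,"dz":-5,"turn":-0.6,"claw":85},{"dx":40,"dy":0,"dz":0,"turn":0,"claw":85},{"dx":40,"dy":0,"dz":0,"turn":0,"claw":85}]'; python3 - <<'E'
from h import *
print(go([.490,-.3235,.015],-5.45))
save('side','s1.png'); save('top','t1.png')
a=cv2.imread('pics/top0.png')
b=cv2.imread('pics/s1.png')[120:260,330:500]; cv2.imwrite('pics/s1c.png',cv2.resize(b,None,fx=4,fy=4,interpolation=2))
b=cv2.imread('pics/t1.png')[200:310,390:510]; cv2.imwrite('pics/t1c.png',cv2.resize(b,None,fx=5,fy=5,interpolation=2))
E
```

```text
time: 3.85
tool_pos: [0.4921, -0.3257, 0.1117]
orientation: [0.709, 0.031, 0.704, -0.034]
contact_force: [-0.2, -0.2, -0.4]
grip_width: 0.994
{'d': [96.7, 2.4, -3.0], 'pos': [0.4921, -0.3257, 0.1117], 't': 3.85, 'F': [-0.2, -0.2, -0.4], 'grip': 84.9, 'tilt': 0.49, 'jaw': -5.28, 'q': [0.78, 0.51, -0.32, 1.8, 0.21, 0.86, 0.27], 'turn': 0.17}
```

View pics/s1c.png

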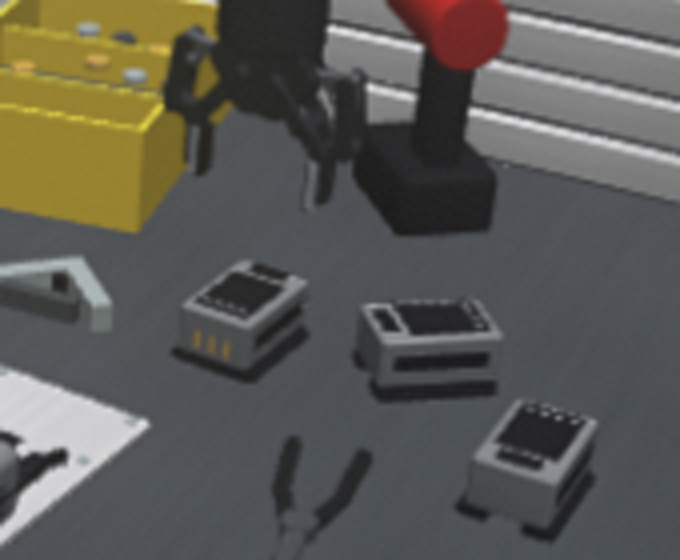

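View pics/t1c.png

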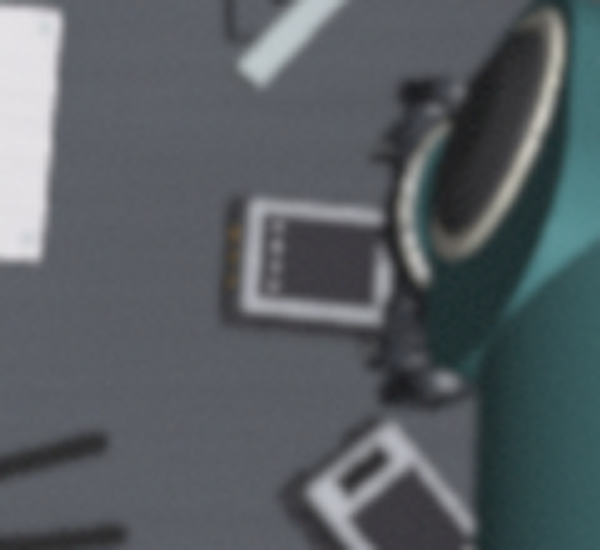

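```bash
python3 -m pendant '[{"dx":32,"dy":2.4,"dz":-2.5,"turn":0,"claw":85},{"dx":32,"dy":0,"dz":0,"turn":0,"claw":85},{"dx":20,"dy":0,"dz":0,"turn":0,"claw":85},{"dx":12,"dy":0,"dz":0,"turn":0,"claw":85}]'; python3 - <<'E'
from h import *
print(go([.490,-.3235,.015],-5.45))
save('side','s2.png')
b=cv2.imread('pics/s2.png')[120:260,330:500]; cv2.imwrite('pics/s2c.png',cv2.resize(b,None,fx=4,fy=4,interpolation=2))
E
```

```text
time: 4.45
tool_pos: [0.4914, -0.3242, 0.0168]
orientation: [0.709, 0.031, 0.704, -0.035]
contact_force: [-0.7, 0.1, 0.3]
grip_width: 0.997
{'d': [1.8, 0.5, -1.5], 'pos': [0.4914, -0.3242, 0.0168], 't': 4.45, 'F': [-0.7, 0.1, 0.3], 'grip': 85.1, 'tilt': 0.51, 'jaw': -5.3, 'q': [0.75, 0.65, -0.28, 1.84, 0.27, 0.68, 0.22], 'turn': 0.15}
```

View pics/s2c.png

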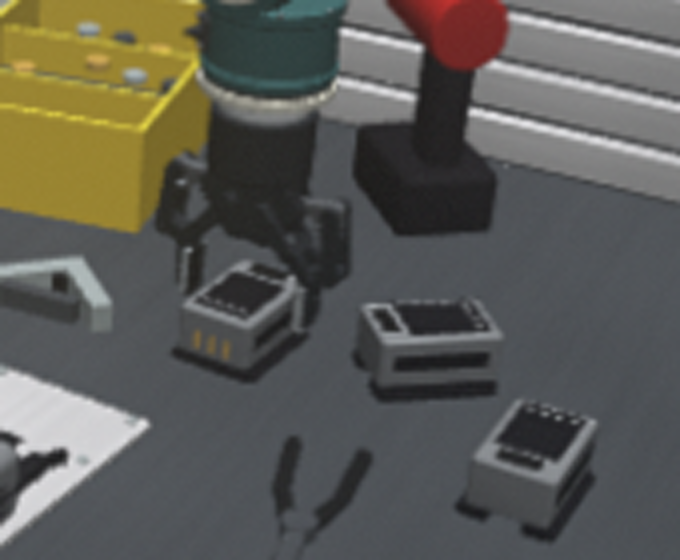

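```bash
python3 -m pendant '[{"dx":1,"dy":0,"dz":-1,"turn":0,"claw":50},{"dx":0,"dy":0,"dz":0,"turn":0,"claw":50},{"dx":0,"dy":0,"dz":0,"turn":0,"claw":50},{"dx":0,"dy":0,"dz":0,"turn":0,"claw":50}]'; python3 - <<'E'
from h import *
print(go(bl(0,-.203,.060),-5.41))
E
```

```text
time: 5.0
tool_pos: [0.4908, -0.3245, 0.0169]
orientation: [0.709, 0.031, 0.703, -0.035]
contact_force: [-0.5, -0.0, -4.2]
grip_width: 0.667
{'d': [-43.5, 168.7, 56.4], 'pos': [0.4908, -0.3245, 0.0169], 't': 5.0, 'F': [-0.5, -0.0, -4.2], 'grip': 56.9, 'tilt': 0.58, 'jaw': -5.31, 'q': [0.75, 0.65, -0.28, 1.84, 0.27, 0.68, 0.22], 'turn': 0.1}
```

```bash
python3 -m pendant '[{"dx":-25,"dy":0,"dz":0,"turn":0,"claw":50},{"dx":-20,"dy":0,"dz":0,"turn":0,"claw":50},{"dx":0,"dy":40,"dz":14,"turn":0,"claw":50},{"dx":0,"dy":42,"dz":14,"turn":0,"claw":50},{"dx":0,"dy":42,"dz":14,"turn":0,"claw":50},{"dx":0,"dy":40,"dz":14,"turn":0,"claw":50},{"dx":0,"dy":0,"dz":0,"turn":0,"claw":50}]'; python3 - <<'E'
from h import *
print(go(bl(0,-.203,.060),-5.41))
for nm in ('top','side'):
    save(nm,nm+'3.png')
    for l in ('battery','terminals','mouth','shoe'):
        print(nm,l,[(np.round(d['point'],3).tolist(),round(d['p'],2)) for d in cams.tip_of(nm,l)])
b=cv2.imread('pics/top3.png')[160:280,300:460]; cv2.imwrite('pics/t3c.png',cv2.resize(b,None,fx=5,fy=5,interpolation=2))
b=cv2.imread('pics/side3.png')[130:290,240:440]; cv2.imwrite('pics/s3c.png',cv2.resize(b,None,fx=3.7,fy=3.7,interpolation=2))
E
```

```text
time: 5.88
tool_pos: [0.5634, -0.1623, 0.0654]
orientation: [0.71, 0.031, 0.703, -0.036]
contact_force: [-0.8, -0.8, -4.0]
grip_width: 0.662
{'d': [5.3, 0.7, -1.3], 'pos': [0.5634, -0.1623, 0.0654], 't': 5.88, 'F': [-0.8, -0.8, -4.0], 'grip': 56.5, 'tilt': 0.67, 'jaw': -5.45, 'q': [0.47, 0.57, -0.32, 1.83, 0.25, 0.77, -0.08], 'turn': -0.04}
top battery [([0.564, -0.162, 0.048], 0.89), ([0.248, -0.241, 0.001], 0.52)]
top terminals [([0.567, -0.116, 0.054], 0.8)]
top mouth [([0.566, -0.111, 0.006], 0.77), ([0.349, 0.214, 0.004], 0.35)]
top shoe [([0.57, -0.084, 0.006], 0.94), ([0.745, 0.129, 0.003], 0.26)]
side battery [([0.25, -0.24, -0.003], 0.93), ([0.561, -0.164, 0.051], 0.69), ([0.359, -0.36, 0.003], 0.58)]
side terminals [([0.325, -0.383, 0.003], 0.95), ([0.246, -0.286, 0.004], 0.95), ([0.566, -0.12, 0.049], 0.55), ([0.566, -0.111, 0.005], 0.37)]
side mouth [([0.568, -0.108, 0.007], 0.6)]
side shoe [([0.566, -0.088, 0.008], 0.7)]
```

View pics/t3c.png

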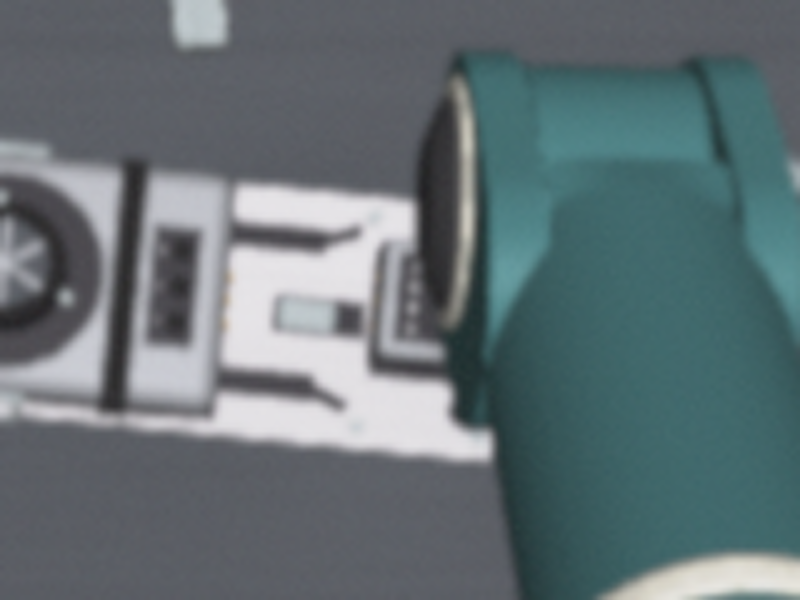

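View pics/s3c.png

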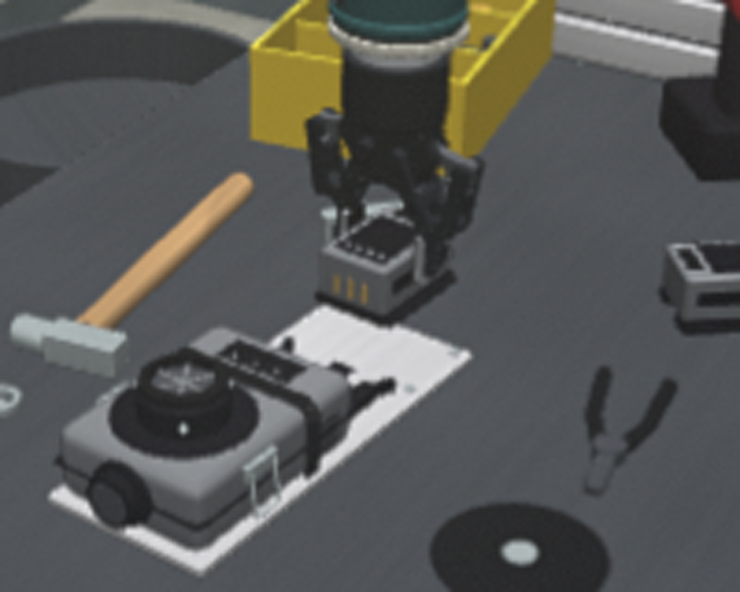

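```bash
python3 - <<'E'
from h import *
c=cams.capture('top'); g=cv2.GaussianBlur(cv2.cvtColor(c['color'],cv2.COLOR_RGB2GRAY),(3,3),0).astype(float)
for x in range(350,363,2):
    o=[]
    for r0,r1 in((200,214),(228,244)):
        col=g[r0:r1,x]; w=np.clip(150-col,0,None); o.append(r0+(np.arange(len(w))*w).sum()/w.sum())
    P=[ray(c,(x,v),.019) for v in o]; L=[(p-blow)@n for p in P]
    print(x,np.round(o,1),np.round(L,4),'mid',round(sum(L)/2,4))
print(go(bl(0,-.203,.030),-5.41))
E
```

```text
350 [206.5 236. ] [ 0.0382 -0.0372] mid 0.0005
352 [206.7 236.1] [ 0.0382 -0.0371] mid 0.0006
354 [206.9 236.3] [ 0.0382 -0.037 ] mid 0.0006
356 [207.1 236.5] [ 0.0381 -0.0372] mid 0.0005
358 [207.3 236.7] [ 0.0381 -0.0372] mid 0.0004
360 [207.5 237. ] [ 0.0382 -0.0373] mid 0.0004
362 [207.6 237.6] [ 0.0383 -0.0384] mid -0.0001
{'d': [34.7, 5.3, -0.4], 'pos': [0.5619, -0.1665, 0.0648], 't': 6.42, 'F': [-0.5, 1.2, -4.6], 'grip': 56.7, 'tilt': 0.67, 'jaw': -5.77, 'q': [0.48, 0.57, -0.31, 1.83, 0.25, 0.77, -0.08], 'turn': -0.36}
```

```bash
python3 -m pendant '[{"dx":20,"dy":2,"dz":0,"turn":-0.3,"claw":50},{"dx":12,"dy":0,"dz":0,"turn":0,"claw":50},{"dx":5,"dy":0,"dz":0,"turn":0,"claw":50},{"dx":0,"dy":0,"dz":0,"turn":0,"claw":50}]'; python3 - <<'E'
from h import *
print(go(bl(0.0005,-.203,.0250),-5.41))
E
```

```text
time: 6.92
tool_pos: [0.5619, -0.1646, 0.0241]
orientation: [0.709, 0.031, 0.704, -0.036]
contact_force: [0.2, -0.0, -4.7]
grip_width: 0.665
{'d': [-0.9, 3.1, 0.6], 'pos': [0.5619, -0.1646, 0.0241], 't': 6.92, 'F': [0.2, -0.0, -4.7], 'grip': 56.8, 'tilt': 0.6, 'jaw': -5.45, 'q': [0.46, 0.63, -0.29, 1.85, 0.28, 0.69, -0.1], 'turn': -0.04}
```

```bash
python3 -m pendant '[{"dx":1.5,"dy":3,"dz":0.5,"turn":0,"claw":50},{"dx":0,"dy":0,"dz":0,"turn":0,"claw":50}]'; python3 - <<'E'
from h import *
print(go(bl(0.0005,-.185,.0240),-5.41))
E
```

```text
time: 7.18
tool_pos: [0.5623, -0.1649, 0.0246]
orientation: [0.709, 0.03, 0.704, -0.039]
contact_force: [-0.0, 0.5, -4.0]
grip_width: 0.668
{'d': [0.4, 21.4, 0.1], 'pos': [0.5623, -0.1649, 0.0246], 't': 7.17, 'F': [-0.0, 0.5, -4.0], 'grip': 57.1, 'tilt': 0.78, 'jaw': -5.58, 'q': [0.45, 0.63, -0.29, 1.85, 0.28, 0.7, -0.1], 'turn': -0.17}
```

```bash
python3 -m pendant '[{"dx":1,"dy":8,"dz":0,"turn":0,"claw":50},{"dx":1,"dy":8,"dz":0,"turn":0,"claw":50},{"dx":1,"dy":8,"dz":0,"turn":0,"claw":50}]'; python3 - <<'E'
from h import *
print(go(bl(0.0005,-.13,.0240),-5.41))
E
```

```text
time: 7.55
tool_pos: [0.5671, -0.1444, 0.0243]
orientation: [0.711, 0.03, 0.702, -0.042]
contact_force: [-2.6, -12.8, 14.7]
grip_width: 0.667
{'d': [-0.7, 55.5, -3.1], 'pos': [0.5671, -0.1444, 0.0243], 't': 7.55, 'F': [-2.6, -12.8, 14.7], 'grip': 57.0, 'tilt': 1.22, 'jaw': -5.77, 'q': [0.41, 0.63, -0.29, 1.85, 0.29, 0.69, -0.15], 'turn': -0.36}
```

```bash
python3 -m pendant '[{"dx":-3,"dy":-4,"dz":-3.5,"turn":0,"claw":50},{"dx":0,"dy":0,"dz":0,"turn":0,"claw":50}]'; python3 - <<'E'
from h import *
print(go(bl(0.0005,-.13,.0240),-5.41)); print(R().round(3))
for nm in ('top','side'): save(nm,nm+'4.png')
b=cv2.imread('pics/top4.png')[160:280,300:460]; cv2.imwrite('pics/t4c.png',cv2.resize(b,None,fx=5,fy=5,interpolation=2))
b=cv2.imread('pics/side4.png')[150:270,270:410]; cv2.imwrite('pics/s4c.png',cv2.resize(b,None,fx=5,fy=5,interpolation=2))
print(go(bl(0.0005,-.13,.0240),-5.41))
E
```

```text
time: 7.8
tool_pos: [0.5636, -0.1467, 0.0277]
orientation: [0.711, 0.029, 0.701, -0.041]
contact_force: [0.1, 0.1, -3.6]
grip_width: 0.666
{'d': [2.8, 58.2, 0.3], 'pos': [0.5636, -0.1467, 0.0277], 't': 7.8, 'F': [0.1, 0.1, -3.6], 'grip': 56.9, 'tilt': 1.24, 'jaw': -5.69, 'q': [0.42, 0.62, -0.29, 1.86, 0.29, 0.69, -0.14], 'turn': -0.28}
[[ 0.013  0.099  0.995]
 [-0.017  0.995 -0.099]
 [-1.    -0.016  0.014]]
{'d': [2.6, 57.8, 0.2], 'pos': [0.5637, -0.1463, 0.0275], 't': 7.9, 'F': [0.1, 0.8, -4.4], 'grip': 56.9, 'tilt': 1.21, 'jaw': -5.67, 'q': [0.42, 0.62, -0.29, 1.86, 0.29, 0.69, -0.14], 'turn': -0.26}
```

View pics/t4c.png

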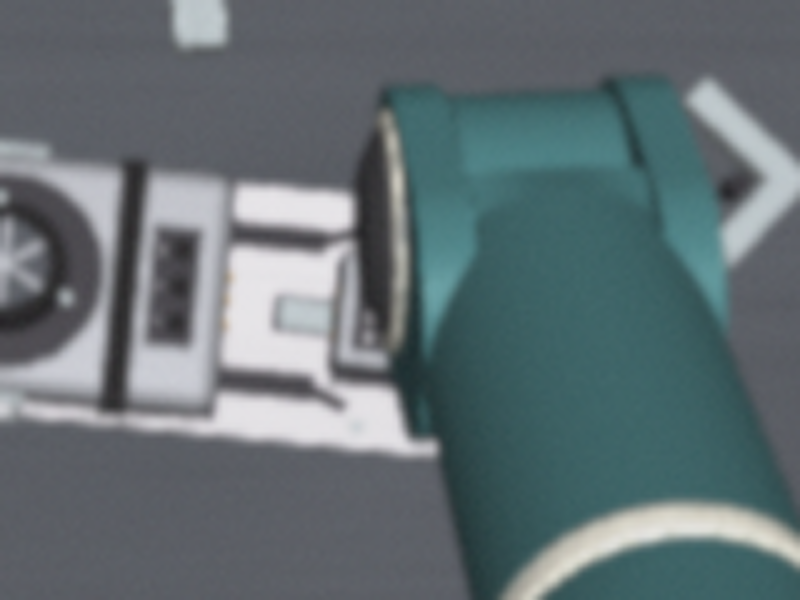

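View pics/s4c.png

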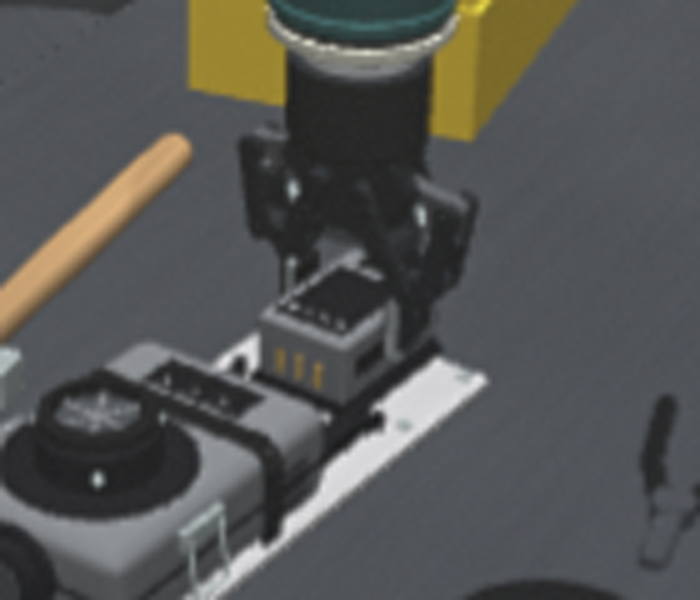

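```bash
python3 -m pendant '[{"dx":0,"dy":-8,"dz":0.5,"turn":-0.3,"claw":50},{"dx":0,"dy":-8,"dz":0,"turn":0,"claw":50},{"dx":2.5,"dy":0,"dz":0,"turn":0,"claw":50},{"dx":0,"dy":0,"dz":0,"turn":0,"claw":50}]'; python3 - <<'E'
from h import *
print(go(bl(0.0005,-.13,.0255),-5.41)); print(R().round(3))
E
```

```text
time: 8.4
tool_pos: [0.5624, -0.1635, 0.0246]
orientation: [0.711, 0.028, 0.702, -0.039]
contact_force: [-0.2, 1.6, -3.1]
grip_width: 0.666
{'d': [-2.1, 75.0, 0.3], 'pos': [0.5624, -0.1635, 0.0246], 't': 8.4, 'F': [-0.2, 1.6, -3.1], 'grip': 56.9, 'tilt': 1.16, 'jaw': -5.38, 'q': [0.45, 0.63, -0.29, 1.85, 0.29, 0.69, -0.11], 'turn': 0.03}
[[ 0.012  0.094  0.996]
 [-0.016  0.995 -0.094]
 [-1.    -0.015  0.013]]
```

```bash
python3 -m pendant '[{"dx":-2,"dy":0,"dz":0,"turn":0,"claw":50},{"dx":0,"dy":8,"dz":0,"turn":0,"claw":50},{"dx":-0.2,"dy":8,"dz":0,"turn":0,"claw":50}]'; python3 - <<'E'
from h import *
print(go(bl(0.0005,-.13,.0258),-5.41)); print(R().round(3))
E
```

```text
time: 8.78
tool_pos: [0.5638, -0.1464, 0.0265]
orientation: [0.711, 0.028, 0.702, -0.039]
contact_force: [0.9, 0.0, -3.5]
grip_width: 0.665
{'d': [-0.1, 57.9, 0.4], 'pos': [0.5638, -0.1464, 0.0265], 't': 8.78, 'F': [0.9, 0.0, -3.5], 'grip': 56.8, 'tilt': 1.14, 'jaw': -5.39, 'q': [0.42, 0.62, -0.29, 1.86, 0.29, 0.69, -0.14], 'turn': 0.02}
[[ 0.012  0.094  0.995]
 [-0.016  0.995 -0.094]
 [-1.    -0.015  0.013]]
```

```bash
python3 -m pendant '[{"dx":0.3,"dy":8,"dz":0.3,"turn":0,"claw":50},{"dx":0,"dy":8,"dz":0,"turn":0,"claw":50}]'; python3 - <<'E'
from h import *
print(go(bl(0.0005,-.13,.0258),-5.41)); print(R().round(3))
E
```

```text
time: 9.02
tool_pos: [0.5659, -0.1291, 0.0262]
orientation: [0.711, 0.027, 0.702, -0.039]
contact_force: [0.2, -2.0, -1.1]
grip_width: 0.668
{'d': [-0.2, 40.4, -0.0], 'pos': [0.5659, -0.1291, 0.0262], 't': 9.03, 'F': [0.2, -2.0, -1.1], 'grip': 57.0, 'tilt': 1.16, 'jaw': -5.35, 'q': [0.39, 0.62, -0.29, 1.86, 0.29, 0.68, -0.17], 'turn': 0.06}
[[ 0.012  0.094  0.996]
 [-0.016  0.996 -0.093]
 [-1.    -0.015  0.013]]
```

```bash
python3 -m pendant '[{"dx":-0.2,"dy":8,"dz":0,"turn":0,"claw":50},{"dx":-0.2,"dy":8,"dz":0,"turn":0,"claw":50}]'; python3 - <<'E'
from h import *
print(go(bl(0.0005,-.13,.0258),-5.41)); print(R().round(3))
E
```

```text
time: 9.28
tool_pos: [0.5678, -0.1121, 0.0266]
orientation: [0.711, 0.027, 0.702, -0.039]
contact_force: [-0.7, -3.5, -1.5]
grip_width: 0.67
{'d': [0.4, 23.3, -0.3], 'pos': [0.5678, -0.1121, 0.0266], 't': 9.28, 'F': [-0.7, -3.5, -1.5], 'grip': 57.2, 'tilt': 1.2, 'jaw': -5.35, 'q': [0.36, 0.62, -0.29, 1.87, 0.29, 0.68, -0.2], 'turn': 0.06}
[[ 0.013  0.093  0.996]
 [-0.017  0.996 -0.093]
 [-1.    -0.015  0.014]]
```

```bash
python3 -m pendant '[{"dx":0,"dy":8,"dz":-0.3,"turn":0,"claw":50},{"dx":0,"dy":7,"dz":0,"turn":0,"claw":50}]'; python3 - <<'E'
from h import *
print(go(bl(0.0005,-.13,.0258),-5.41)); print(R().round(3))
E
```

```text
time: 9.52
tool_pos: [0.5689, -0.096, 0.0263]
orientation: [0.711, 0.027, 0.702, -0.039]
contact_force: [0.1, -1.0, -1.1]
grip_width: 0.667
{'d': [0.4, 7.2, 0.0], 'pos': [0.5689, -0.096, 0.0263], 't': 9.53, 'F': [0.1, -1.0, -1.1], 'grip': 57.0, 'tilt': 1.2, 'jaw': -5.34, 'q': [0.33, 0.62, -0.29, 1.87, 0.29, 0.68, -0.23], 'turn': 0.07}
[[ 0.013  0.093  0.996]
 [-0.017  0.996 -0.093]
 [-1.    -0.016  0.014]]
```

```bash
python3 -m pendant '[{"dx":0,"dy":5,"dz":0,"turn":0,"claw":50},{"dx":0,"dy":4,"dz":0,"turn":0,"claw":50}]'; python3 - <<'E'
from h import *
print(go(bl(0.0005,-.13,.0258),-5.41))
E
```

```text
time: 9.78
tool_pos: [0.5694, -0.0904, 0.0261]
orientation: [0.711, 0.026, 0.702, -0.041]
contact_force: [-2.6, -38.1, -0.3]
grip_width: 0.672
{'d': [0.3, 1.6, 0.1], 'pos': [0.5694, -0.0904, 0.0261], 't': 9.78, 'F': [-2.6, -38.1, -0.3], 'grip': 57.4, 'tilt': 1.39, 'jaw': -5.47, 'q': [0.32, 0.61, -0.29, 1.87, 0.3, 0.68, -0.24], 'turn': -0.06}
```

```bash
python3 -m pendant '[{"dx":0,"dy":-4,"dz":0,"turn":0,"claw":50},{"dx":0,"dy":0,"dz":0,"turn":0,"claw":50}]'; python3 - <<'E'
from h import *
print(go(bl(0.0005,-.13,.0258),-5.41))
E
```

```text
time: 10.02
tool_pos: [0.5691, -0.0924, 0.0259]
orientation: [0.711, 0.027, 0.702, -0.04]
contact_force: [0.6, 0.0, -4.0]
grip_width: 0.667
{'d': [0.0, 3.6, 0.2], 'pos': [0.5691, -0.0924, 0.0259], 't': 10.03, 'F': [0.6, 0.0, -4.0], 'grip': 57.0, 'tilt': 1.28, 'jaw': -5.42, 'q': [0.32, 0.62, -0.29, 1.87, 0.29, 0.68, -0.24], 'turn': -0.01}
```

```bash
python3 -m pendant '[{"dx":0,"dy":-3,"dz":0,"turn":0,"claw":50},{"dx":0,"dy":0,"dz":0,"turn":0,"claw":50}]'; python3 - <<'E'
from h import *
print(go(bl(0.0005,-.13,.0258),-5.41))
E
```

```text
time: 10.28
tool_pos: [0.569, -0.0925, 0.0257]
orientation: [0.711, 0.027, 0.702, -0.038]
contact_force: [0.5, 1.1, -4.1]
grip_width: 0.667
{'d': [-0.2, 3.6, 0.3], 'pos': [0.569, -0.0925, 0.0257], 't': 10.28, 'F': [0.5, 1.1, -4.1], 'grip': 57.0, 'tilt': 1.14, 'jaw': -5.3, 'q': [0.33, 0.62, -0.29, 1.87, 0.29, 0.68, -0.23], 'turn': 0.11}
```

```bash
python3 -m pendant '[{"dx":0,"dy":-5,"dz":0,"turn":0,"claw":50}]';  python3 -m pendant '[{"dx":0,"dy":6,"dz":0,"turn":0,"claw":50}]'; python3 -m pendant '[{"dx":0,"dy":4,"dz":0,"turn":0,"claw":50}]'; python3 - <<'E'
from h import *
print(go(bl(0.0005,-.13,.0258),-5.41))
E
```

```text
time: 10.4
tool_pos: [0.5687, -0.0943, 0.0255]
orientation: [0.711, 0.028, 0.702, -0.036]
contact_force: [2.7, 24.3, -13.7]
grip_width: 0.665
time: 10.52
tool_pos: [0.5688, -0.0909, 0.0256]
orientation: [0.711, 0.027, 0.702, -0.038]
contact_force: [-8.1, -34.2, 13.0]
grip_width: 0.666
time: 10.65
tool_pos: [0.5688, -0.0909, 0.0258]
orientation: [0.71, 0.027, 0.702, -0.04]
contact_force: [-4.2, -22.9, 4.1]
grip_width: 0.668
{'d': [-0.1, 2.1, 0.7], 'pos': [0.5688, -0.0909, 0.0258], 't': 10.65, 'F': [-4.2, -22.9, 4.1], 'grip': 57.1, 'tilt': 1.28, 'jaw': -5.41, 'q': [0.32, 0.62, -0.29, 1.87, 0.29, 0.68, -0.24], 'turn': 0.0}
```

```bash
python3 -m pendant '[{"dx":0,"dy":0,"dz":0,"turn":0,"claw":85},{"dx":0,"dy":0,"dz":0,"turn":0,"claw":85},{"dx":0,"dy":0,"dz":0,"turn":0,"claw":85},{"dx":-20,"dy":0,"dz":0,"turn":0,"claw":85},{"dx":-50,"dy":0,"dz":0,"turn":0,"claw":85},{"dx":-60,"dy":0,"dz":0,"turn":0,"claw":85},{"dx":-60,"dy":0,"dz":0,"turn":0,"claw":85}]'; python3 - <<'E'
from h import *
print(go([.4695,.362,.21],-5.41)); print(R().round(3))
for nm in ('top','side'):
    save(nm,nm+'5.png')
    for l in ('battery','terminals','filter','collar'):
        print(nm,l,[(np.round(d['point'],3).tolist(),round(d['p'],2)) for d in cams.tip_of(nm,l)])
b=cv2.imread('pics/top5.png')[160:280,300:460]; cv2.imwrite('pics/t5c.png',cv2.resize(b,None,fx=5,fy=5,interpolation=2))
b=cv2.imread('pics/side5.png')[180:290,240:390]; cv2.imwrite('pics/s5c.png',cv2.resize(b,None,fx=5,fy=5,interpolation=2))
E
```

```text
time: 11.52
tool_pos: [0.565, -0.0866, 0.222]
orientation: [0.709, 0.027, 0.704, -0.039]
contact_force: [0.6, -0.5, 0.9]
grip_width: 0.995
{'d': [3.0, 437.8, -137.0], 'pos': [0.565, -0.0866, 0.222], 't': 11.53, 'F': [0.6, -0.5, 0.9], 'grip': 85.0, 'tilt': 1.12, 'jaw': -5.34, 'q': [0.39, 0.35, -0.37, 1.76, 0.16, 1.06, -0.14], 'turn': 0.07}
[[ 0.006  0.093  0.996]
 [-0.019  0.995 -0.093]
 [-1.    -0.018  0.008]]
top battery [([0.358, -0.356, 0.0], 0.75), ([0.567, -0.092, 0.01], 0.65)]
top terminals [([0.324, -0.381, 0.003], 0.94), ([0.57, -0.045, 0.009], 0.79)]
top filter []
top collar []
side battery [([0.36, -0.36, 0.0], 0.77), ([0.567, -0.088, 0.009], 0.66), ([0.247, -0.243, -0.002], 0.63)]
side terminals [([0.326, -0.383, 0.0], 0.92), ([0.571, -0.046, 0.009], 0.86), ([0.246, -0.286, 0.001], 0.56)]
side filter [([0.473, 0.363, 0.003], 0.87), ([0.765, -0.164, 0.003], 0.56)]
side collar [([0.465, 0.36, 0.058], 0.56)]
```

View pics/s5c.png

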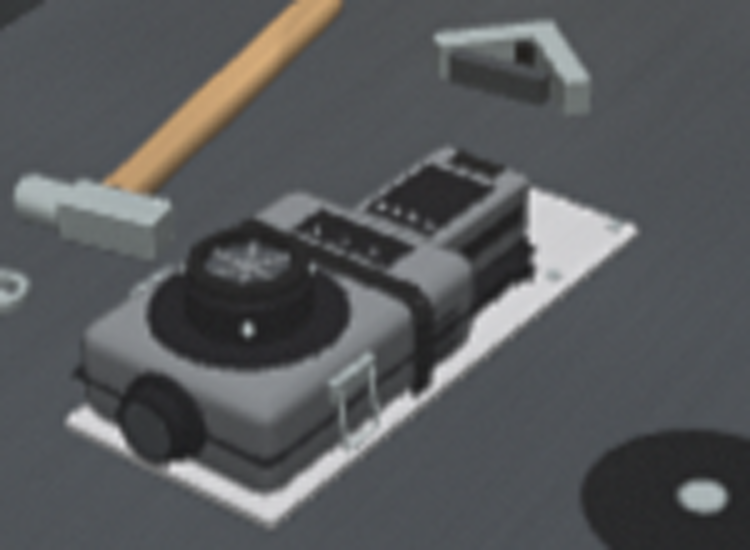

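```bash
python3 - <<'E'
from h import *
from scipy.optimize import least_squares
c=cams.capture('top'); im=cv2.imread('pics/top0.png'); g=cv2.cvtColor(im,cv2.COLOR_BGR2GRAY)
m=(g>150).astype(np.uint8); m[:235]=0;m[290:]=0;m[:,:155]=0;m[:,210:]=0
cs,_=cv2.findContours(m,cv2.RETR_EXTERNAL,cv2.CHAIN_APPROX_NONE); k=max(cs,key=len)[:,0].astype(float)
# model: silhouette of cylinder r=.046 z0..0.03
th=np.linspace(0,2*np.pi,120)
def sil(p):
    P=[proj(c,(p[0]+.046*np.cos(t),p[1]+.046*np.sin(t),z)) for z in (0,.03) for t in th]
    return cv2.convexHull(np.float32(P))
def res(p):
    h=sil(p); return [cv2.pointPolygonTest(h,(float(a),float(b)),True)-p[2] for a,b in k]
r=least_squares(res,[.469,.362,0],diff_step=1e-4,x_scale=[.01,.01,1]); print(r.x,np.std(r.fun))
# spigot/pin circle: collar check
m2=((g<75)).astype(np.uint8); m2[:245]=0;m2[275:]=0;m2[:,:167]=0;m2[:,195:]=0
kk=np.argwhere(m2)[:,::-1]; (a,b),rr=cv2.minEnclosingCircle(kk.astype(np.float32)); print('collar px',a,b,rr,ray(c,(a,b),.055))
E
```

```text
[0.4701854  0.36225503 0.63017523] 0.6018963687022331
collar px 181.3000030517578 260.5 10.312226295471191 [0.46969864 0.35664243 0.055     ]
```

```bash
python3 -m pendant '[{"dx":0,"dy":50,"dz":-15,"turn":0,"claw":85},{"dx":0,"dy":50,"dz":-15,"turn":0,"claw":85},{"dx":0,"dy":50,"dz":-15,"turn":0,"claw":85},{"dx":0,"dy":50,"dz":-15,"turn":0,"claw":85},{"dx":0,"dy":50,"dz":-15,"turn":0,"claw":85},{"dx":0,"dy":50,"dz":-15,"turn":0,"claw":85},{"dx":0,"dy":50,"dz":-15,"turn":0,"claw":85},{"dx":0,"dy":50,"dz":-15,"turn":0,"claw":85}]'; python3 - <<'E'
from h import *
print(go([.4695,.362,.12],-5.41)); print(R().round(3))
E
```

```text
time: 13.08
tool_pos: [0.4817, 0.3307, 0.2069]
orientation: [0.706, 0.029, 0.706, -0.043]
contact_force: [0.6, -0.1, 0.2]
grip_width: 0.995
{'d': [86.3, 31.6, -15.5], 'pos': [0.4817, 0.3307, 0.2069], 't': 13.07, 'F': [0.6, -0.1, 0.2], 'grip': 85.0, 'tilt': 1.12, 'jaw': -5.83, 'q': [-0.25, 0.42, -0.53, 1.72, 0.26, 1.08, -0.97], 'turn': -0.42}
[[-0.001  0.102  0.995]
 [-0.02   0.995 -0.102]
 [-1.    -0.02   0.001]]
```

```bash
python3 -m pendant '[{"dx":30,"dy":32,"dz":-16,"turn":0,"claw":85},{"dx":40,"dy":0,"dz":0,"turn":0,"claw":85},{"dx":0,"dy":0,"dz":0,"turn":0,"claw":85}]'; python3 - <<'E'
from h import *
print(go([.470,.362,.035],-5.41)); print(R().round(3))
save('side','s6.png')
print(cams.tip_of('side','filter')[:2])
b=cv2.imread('pics/s6.png')[260:400,180:330]; cv2.imwrite('pics/s6c.png',cv2.resize(b,None,fx=4,fy=4,interpolation=2))
E
```

```text
time: 13.45
tool_pos: [0.4659, 0.3685, 0.1338]
orientation: [0.706, 0.027, 0.707, -0.04]
contact_force: [-0.1, -0.4, 0.3]
grip_width: 0.994
{'d': [98.9, -4.3, 4.8], 'pos': [0.4659, 0.3685, 0.1338], 't': 13.45, 'F': [-0.1, -0.4, 0.3], 'grip': 84.9, 'tilt': 1.06, 'jaw': -5.48, 'q': [-0.34, 0.53, -0.51, 1.75, 0.32, 0.96, -1.08], 'turn': -0.07}
[[-0.003  0.096  0.995]
 [-0.018  0.995 -0.096]
 [-1.    -0.018 -0.001]]
[{'point': [0.4696, 0.364, 0.006], 'p': 0.94}]
```

View pics/s6c.png

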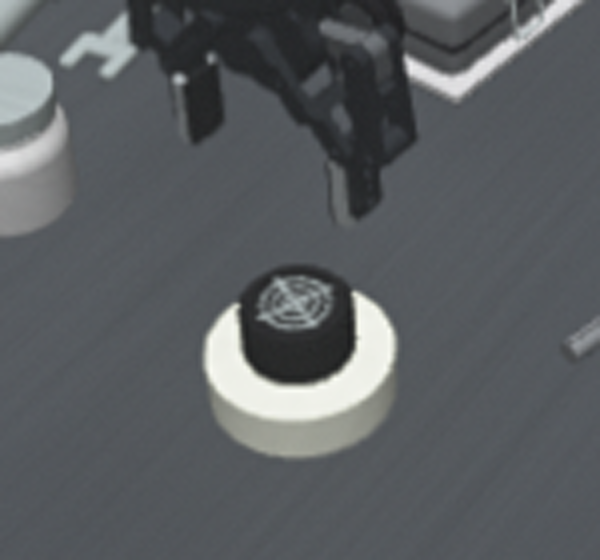

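```bash
python3 -m pendant '[{"dx":35,"dy":-4.3,"dz":4.8,"turn":0,"claw":85},{"dx":35,"dy":0,"dz":0,"turn":0,"claw":85},{"dx":20,"dy":0,"dz":0,"turn":0,"claw":85},{"dx":0,"dy":0,"dz":0,"turn":0,"claw":85}]'; python3 - <<'E'
from h import *
print(go([.470,.362,.036],-5.41))
E
```

```text
time: 14.05
tool_pos: [0.4771, 0.3642, 0.0522]
orientation: [0.71, 0.032, 0.703, -0.039]
contact_force: [-0.3, 1.5, -0.0]
grip_width: 0.996
{'d': [16.2, -2.8, -7.0], 'pos': [0.4771, 0.3642, 0.0522], 't': 14.05, 'F': [-0.3, 1.5, -0.0], 'grip': 85.1, 'tilt': 0.81, 'jaw': -5.74, 'q': [-0.36, 0.64, -0.46, 1.79, 0.4, 0.8, -1.13], 'turn': -0.33}
```

```bash
python3 -m pendant '[{"dx":8,"dy":-2.8,"dz":-7,"turn":0,"claw":85},{"dx":8,"dy":0,"dz":0,"turn":0,"claw":85},{"dx":0,"dy":0,"dz":0,"turn":0,"claw":85}]'; python3 - <<'E'
from h import *
print(go([.470,.362,.036],-5.41))
E
```

```text
time: 14.42
tool_pos: [0.4707, 0.3628, 0.0381]
orientation: [0.711, 0.033, 0.701, -0.038]
contact_force: [-0.1, 0.9, -0.1]
grip_width: 0.994
{'d': [2.1, -0.8, -0.7], 'pos': [0.4707, 0.3628, 0.0381], 't': 14.43, 'F': [-0.1, 0.9, -0.1], 'grip': 84.9, 'tilt': 0.87, 'jaw': -5.76, 'q': [-0.37, 0.65, -0.45, 1.81, 0.41, 0.77, -1.15], 'turn': -0.35}
```

```bash
python3 -m pendant '[{"dx":2,"dy":0,"dz":0,"turn":0,"claw":50},{"dx":0,"dy":0,"dz":0,"turn":0,"claw":50},{"dx":0,"dy":0,"dz":0,"turn":0,"claw":50},{"dx":0,"dy":0,"dz":0,"turn":0,"claw":50}]';python3 - <<'E'
from h import *
print(go([.470,.362,.036],-5.41))
E
python3 -m pendant '[{"dx":0,"dy":0,"dz":0,"turn":0,"claw":85},{"dx":0,"dy":0,"dz":0,"turn":0,"claw":85},{"dx":0,"dy":0,"dz":0,"turn":0,"claw":85},{"dx":0,"dy":0,"dz":0,"turn":10,"claw":85},{"dx":0,"dy":0,"dz":0,"turn":10,"claw":85}]'; python3 - <<'E'
from h import *
print(go([.470,.362,.036],-95.41))
E
```

```text
time: 14.92
tool_pos: [0.4711, 0.3631, 0.037]
orientation: [0.711, 0.033, 0.701, -0.038]
contact_force: [-1.1, 0.6, -2.2]
grip_width: 0.632
{'d': [1.0, -1.2, -1.0], 'pos': [0.4711, 0.3631, 0.037], 't': 14.93, 'F': [-1.1, 0.6, -2.2], 'grip': 53.9, 'tilt': 0.9, 'jaw': -5.76, 'q': [-0.37, 0.65, -0.45, 1.81, 0.41, 0.76, -1.15], 'turn': -0.35}
time: 15.55
tool_pos: [0.4714, 0.363, 0.037]
orientation: [0.694, 0.159, 0.683, -0.162]
contact_force: [0.2, 0.9, -0.3]
grip_width: 0.993
{'d': [1.0, -1.5, -0.8], 'pos': [0.4714, 0.363, 0.037], 't': 15.55, 'F': [0.2, 0.9, -0.3], 'grip': 84.8, 'tilt': 0.88, 'jaw': -26.28, 'q': [-0.44, 0.64, -0.37, 1.82, 0.34, 0.75, -1.45], 'turn': 69.13}
```

```bash
python3 -m pendant '[{"dx":0,"dy":0,"dz":0,"turn":-10,"claw":85},{"dx":0,"dy":0,"dz":0,"turn":-10,"claw":85},{"dx":0,"dy":0,"dz":0,"turn":-10,"claw":85},{"dx":0,"dy":0,"dz":0,"turn":-10,"claw":85},{"dx":0,"dy":0,"dz":0,"turn":-10,"claw":85},{"dx":0,"dy":0,"dz":0,"turn":-10,"claw":85},{"dx":0,"dy":0,"dz":0,"turn":-10,"claw":85},{"dx":0,"dy":0,"dz":0,"turn":-10,"claw":85},{"dx":0,"dy":0,"dz":0,"turn":-10,"claw":85},{"dx":0,"dy":0,"dz":0,"turn":-10,"claw":85},{"dx":0,"dy":0,"dz":0,"turn":-10,"claw":85}]'; python3 - <<'E'
from h import *
print(go([.4711,.3631,.036],84.3))
E
```

```text
time: 16.92
tool_pos: [0.4718, 0.3633, 0.0375]
orientation: [0.515, -0.492, 0.511, 0.481]
contact_force: [-1.0, 0.4, 0.5]
grip_width: 0.993
{'d': [1.5, 0.7, -0.3], 'pos': [0.4718, 0.3633, 0.0375], 't': 16.93, 'F': [-1.0, 0.4, 0.5], 'grip': 84.8, 'tilt': 0.99, 'jaw': 86.95, 'q': [-0.12, 0.77, -0.81, 1.8, 0.73, 0.89, 0.24], 'turn': 2.65}
```

```bash
python3 -m pendant '[{"dx":3,"dy":1,"dz":0,"turn":0,"claw":50},{"dx":0,"dy":0,"dz":0,"turn":0,"claw":50},{"dx":0,"dy":0,"dz":0,"turn":0,"claw":50},{"dx":0,"dy":0,"dz":0,"turn":0,"claw":50}]';python3 - <<'E'
from h import *
print(go([.4711,.3631,.036],84.3))
E
```

```text
time: 17.42
tool_pos: [0.4707, 0.3631, 0.0345]
orientation: [0.518, -0.489, 0.514, 0.478]
contact_force: [-0.5, -0.2, 0.1]
grip_width: 0.635
{'d': [-1.5, -0.4, 0.0], 'pos': [0.4707, 0.3631, 0.0345], 't': 17.43, 'F': [-0.5, -0.2, 0.1], 'grip': 54.3, 'tilt': 0.99, 'jaw': 86.33, 'q': [-0.13, 0.77, -0.81, 1.81, 0.73, 0.88, 0.22], 'turn': 2.03}
```

```bash
python3 -m pendant '[{"dx":-40,"dy":0,"dz":0,"turn":0,"claw":50},{"dx":-45,"dy":0,"dz":0,"turn":0,"claw":50},{"dx":-45,"dy":0,"dz":0,"turn":0,"claw":50}]'; python3 - <<'E'
from h import *
c=cams.capture('top')
im=cv2.imread('pics/top0.png'); g=cv2.cvtColor(im,cv2.COLOR_BGR2GRAY)
print(ray(c,(301,214),.064),ray(c,(250+254/5,170+215.3/5),.074),bl(0,.025,0))
big=cv2.resize(g[180:245,265:345],None,fx=8,fy=8,interpolation=cv2.INTER_CUBIC)
cv2.imwrite('pics/port.png',big)
print(go(bl(0,.025,.16)),R().round(3))
save('side','s7.png')
b=cv2.imread('pics/s7.png')[200:400,170:370]; cv2.imwrite('pics/s7c.png',cv2.resize(b,None,fx=3,fy=3,interpolation=2))
E
```

```text
time: 17.8
tool_pos: [0.4672, 0.3631, 0.1643]
orientation: [0.517, -0.488, 0.517, 0.477]
contact_force: [0.5, 0.7, -1.6]
grip_width: 0.633
[0.58367431 0.06358609 0.064     ] [0.58444865 0.06383906 0.074     ] [0.5837575 0.0654875 0.       ]
{'d': [14.0, -135.2, -291.1], 'pos': [0.4683, 0.3652, 0.1701], 't': 17.85, 'F': [3.0, 3.4, 6.4], 'grip': 54.3, 'tilt': 0.95, 'jaw': 86.13, 'q': [-0.03, 0.6, -0.94, 1.73, 0.56, 1.09, 0.34]} [[ 0.015 -0.998  0.067]
 [-0.007  0.067  0.998]
 [-1.    -0.015 -0.006]]
```

View pics/port.png

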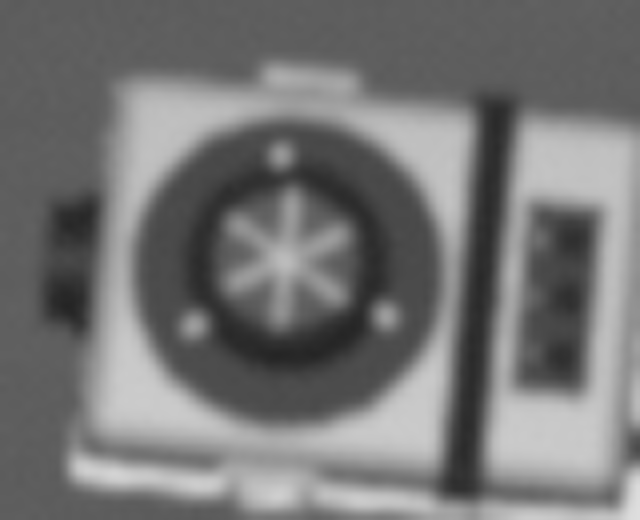

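View pics/s7c.png

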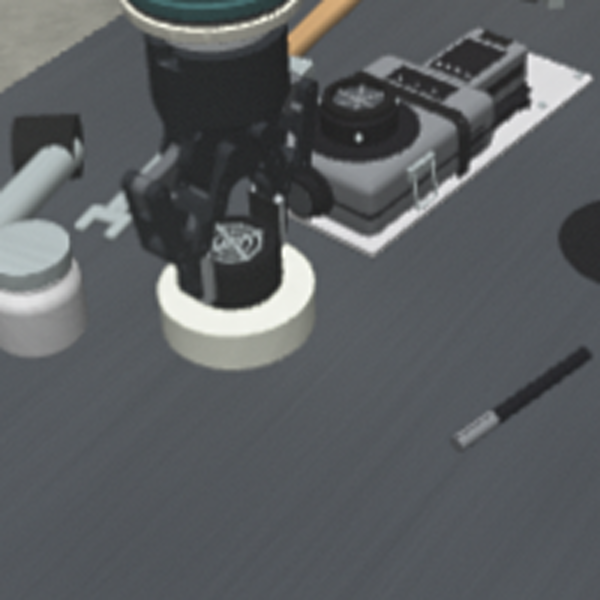

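```bash
python3 -m pendant '[{"dx":0,"dy":-22,"dz":-48,"turn":0,"claw":50},{"dx":0,"dy":-22,"dz":-48,"turn":0,"claw":50},{"dx":0,"dy":-22,"dz":-48,"turn":0,"claw":50},{"dx":0,"dy":-22,"dz":-48,"turn":0,"claw":50},{"dx":0,"dy":-22,"dz":-48,"turn":0,"claw":50},{"dx":0,"dy":0,"dz":0,"turn":0,"claw":50}]'; python3 - <<'E'
from h import *
print(go([.5845,.0653,.15]),R().round(3))
E
```

```text
time: 18.65
tool_pos: [0.5632, 0.1097, 0.1671]
orientation: [0.52, -0.486, 0.517, 0.476]
contact_force: [-0.3, 0.2, -2.1]
grip_width: 0.631
{'d': [17.7, -24.3, -42.6], 'pos': [0.5632, 0.1097, 0.1671], 't': 18.65, 'F': [-0.3, 0.2, -2.1], 'grip': 53.9, 'tilt': 0.9, 'jaw': 85.74, 'q': [0.46, 0.57, -0.95, 1.79, 0.54, 1.05, 0.81]} [[ 0.014 -0.997  0.074]
 [-0.008  0.074  0.997]
 [-1.    -0.014 -0.007]]
```

```bash
python3 -m pendant '[{"dx":5,"dy":-14,"dz":-22,"turn":0,"claw":50},{"dx":5,"dy":-12,"dz":-21,"turn":0,"claw":50},{"dx":0,"dy":0,"dz":0,"turn":0,"claw":50}]'; python3 - <<'E'
from h import *
print(go([.5845,.0653,.13]),R().round(3))
E
```

```text
time: 19.02
tool_pos: [0.586, 0.0639, 0.1557]
orientation: [0.52, -0.485, 0.517, 0.476]
contact_force: [0.7, 0.6, -1.9]
grip_width: 0.633
{'d': [25.7, 1.9, 1.5], 'pos': [0.586, 0.0639, 0.1557], 't': 19.02, 'F': [0.7, 0.6, -1.9], 'grip': 54.1, 'tilt': 0.81, 'jaw': 85.64, 'q': [0.51, 0.6, -0.92, 1.76, 0.56, 1.05, 0.88]} [[ 0.012 -0.997  0.076]
 [-0.007  0.076  0.997]
 [-1.    -0.013 -0.007]]
```

```bash
python3 -m pendant '[{"dx":10,"dy":2,"dz":1.5,"turn":0,"claw":50},{"dx":12,"dy":0,"dz":0,"turn":0,"claw":50},{"dx":0,"dy":0,"dz":0,"turn":0,"claw":50}]'; python3 - <<'E'
from h import *
print(go([.5845,.0653,.111]),R().round(3))
for nm in ('side','top'):
    c=save(nm,nm+'8.png')
    for l in ('filter','collar','spigot'):
        print(nm,l,[(np.round(d['point'],3).tolist(),round(d['p'],2)) for d in cams.tip_of(nm,l)][:2])
b=cv2.imread('pics/side8.png')[180:300,230:380]; cv2.imwrite('pics/s8c.png',cv2.resize(b,None,fx=5,fy=5,interpolation=2))
b=cv2.imread('pics/top8.png')[170:270,250:400]; cv2.imwrite('pics/t8c.png',cv2.resize(b,None,fx=5,fy=5,interpolation=2))
E
```

```text
time: 19.4
tool_pos: [0.5832, 0.0674, 0.1315]
orientation: [0.519, -0.486, 0.517, 0.477]
contact_force: [0.8, -0.7, -2.3]
grip_width: 0.637
{'d': [20.5, -1.2, -1.9], 'pos': [0.5832, 0.0674, 0.1315], 't': 19.4, 'F': [0.8, -0.7, -2.3], 'grip': 54.4, 'tilt': 0.74, 'jaw': 85.77, 'q': [0.49, 0.63, -0.9, 1.78, 0.59, 1.01, 0.86]} [[ 0.011 -0.997  0.074]
 [-0.007  0.074  0.997]
 [-1.    -0.011 -0.006]]
side filter [([0.586, 0.069, 0.1], 0.73)]
side collar [([0.582, 0.066, 0.159], 0.59)]
side spigot [([0.582, 0.068, 0.085], 0.6)]
top filter []
top collar []
top spigot []
```

View pics/s8c.png

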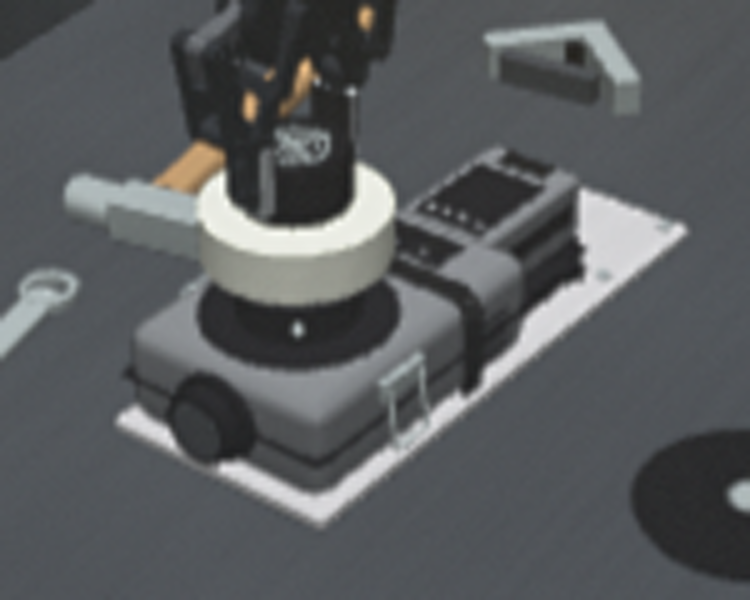

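View pics/t8c.png

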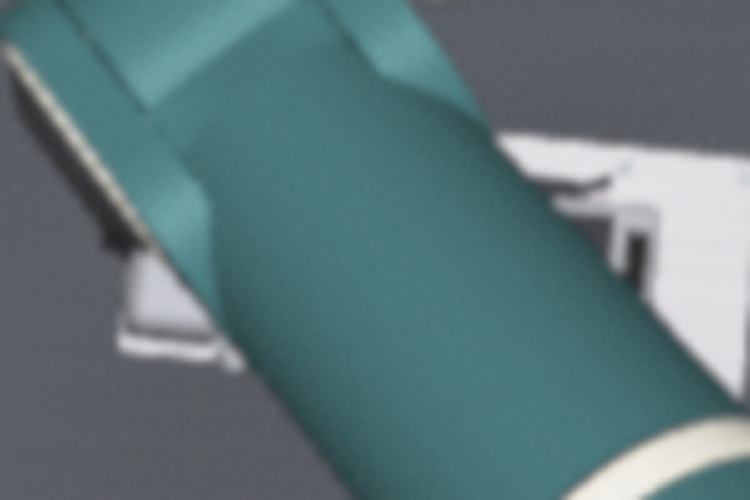

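```bash
python3 -m pendant '[{"dx":6,"dy":-1.5,"dz":-2.2,"turn":0,"claw":50},{"dx":5,"dy":0,"dz":0,"turn":0,"claw":50}]'; python3 - <<'E'
from h import *
print(go([.5845,.0653,.111]))
E
```

```text
time: 20.05
tool_pos: [0.5859, 0.0641, 0.1217]
orientation: [0.52, -0.486, 0.517, 0.476]
contact_force: [-0.0, -0.3, -1.7]
grip_width: 0.641
{'d': [10.6, 1.7, 1.2], 'pos': [0.5859, 0.0641, 0.1217], 't': 20.05, 'F': [-0.0, -0.3, -1.7], 'grip': 54.7, 'tilt': 0.89, 'jaw': 85.69, 'q': [0.49, 0.64, -0.89, 1.79, 0.6, 0.99, 0.85]}
```

```bash
python3 -m pendant '[{"dx":4,"dy":0.9,"dz":0.7,"turn":0,"claw":50},{"dx":3,"dy":0,"dz":0,"turn":0,"claw":50}]'; python3 - <<'E'
from h import *
print(go([.5845,.0653,.111]))
E
```

```text
time: 20.3
tool_pos: [0.5849, 0.0649, 0.1137]
orientation: [0.52, -0.486, 0.517, 0.476]
contact_force: [-0.0, -1.0, -2.1]
grip_width: 0.634
{'d': [2.7, 0.5, 0.4], 'pos': [0.5849, 0.0649, 0.1137], 't': 20.3, 'F': [-0.0, -1.0, -2.1], 'grip': 54.2, 'tilt': 0.85, 'jaw': 85.68, 'q': [0.48, 0.65, -0.88, 1.79, 0.61, 0.98, 0.84]}
```

```bash
python3 -m pendant '[{"dx":3,"dy":0.3,"dz":0.3,"turn":0,"claw":50},{"dx":1,"dy":0,"dz":0,"turn":0,"claw":50}]'; python3 - <<'E'
from h import *
print(go([.5845,.0653,.111]))
E
```

```text
time: 20.55
tool_pos: [0.5851, 0.0653, 0.1102]
orientation: [0.52, -0.486, 0.517, 0.476]
contact_force: [-6.5, -3.7, 21.1]
grip_width: 0.633
{'d': [-0.8, 0.6, -0.0], 'pos': [0.5851, 0.0653, 0.1102], 't': 20.55, 'F': [-6.5, -3.7, 21.1], 'grip': 54.1, 'tilt': 0.91, 'jaw': 85.69, 'q': [0.48, 0.66, -0.88, 1.79, 0.62, 0.98, 0.84]}
```

```bash
python3 -m pendant '[{"dx":1,"dy":0,"dz":0,"turn":7,"claw":50},{"dx":1,"dy":0,"dz":0,"turn":7,"claw":50},{"dx":1,"dy":0,"dz":0,"turn":7,"claw":50}]'; python3 - <<'E'
from h import *
print(go([.5845,.0653,.111]))
E
```

```text
time: 20.92
tool_pos: [0.5874, 0.0642, 0.11]
orientation: [0.603, -0.382, 0.595, 0.369]
contact_force: [-10.4, -8.7, 19.3]
grip_width: 0.634
{'d': [-1.0, 3.1, -0.3], 'pos': [0.5874, 0.0642, 0.11], 't': 20.93, 'F': [-10.4, -8.7, 19.3], 'grip': 54.1, 'tilt': 1.25, 'jaw': 64.16, 'q': [0.42, 0.62, -0.79, 1.79, 0.56, 0.94, 0.51]}
```

```bash
python3 -m pendant '[{"dx":-0.5,"dy":3,"dz":0,"turn":0,"claw":50}]'; python3 - <<'E'
from h import *
print(go([.5845,.0653,.111]))
E
```

```text
time: 21.05
tool_pos: [0.5852, 0.0653, 0.111]
orientation: [0.604, -0.382, 0.595, 0.368]
contact_force: [1.1, 0.2, -0.6]
grip_width: 0.642
{'d': [-0.0, 0.7, -0.3], 'pos': [0.5852, 0.0653, 0.111], 't': 21.05, 'F': [1.1, 0.2, -0.6], 'grip': 54.8, 'tilt': 1.33, 'jaw': 64.03, 'q': [0.42, 0.62, -0.8, 1.8, 0.56, 0.94, 0.5]}
```

```bash
python3 -m pendant '[{"dx":1.2,"dy":0.7,"dz":0,"turn":7,"claw":50},{"dx":0.8,"dy":0.8,"dz":0,"turn":7,"claw":50}]'; python3 - <<'E'
from h import *
print(go([.5845,.0653,.111]))
E
```

```text
time: 21.3
tool_pos: [0.5852, 0.0654, 0.1102]
orientation: [0.647, -0.305, 0.636, 0.29]
contact_force: [-2.3, -1.5, 5.5]
grip_width: 0.633
{'d': [-0.8, 0.4, -0.5], 'pos': [0.5852, 0.0654, 0.1102], 't': 21.3, 'F': [-2.3, -1.5, 5.5], 'grip': 54.1, 'tilt': 1.51, 'jaw': 49.71, 'q': [0.39, 0.6, -0.74, 1.8, 0.52, 0.92, 0.28]}
```

```bash
python3 -m pendant '[{"dx":1.2,"dy":0.8,"dz":-0.3,"turn":7,"claw":50},{"dx":1,"dy":0.8,"dz":-0.3,"turn":7,"claw":50}]'; python3 - <<'E'
from h import *
print(go([.5845,.0653,.111]),R().round(3)[:,0])
E
```

```text
time: 21.55
tool_pos: [0.585, 0.0641, 0.1099]
orientation: [0.681, -0.222, 0.667, 0.206]
contact_force: [2.5, 0.8, 10.4]
grip_width: 0.639
{'d': [-1.2, 1.2, 0.3], 'pos': [0.585, 0.0641, 0.1099], 't': 21.55, 'F': [2.5, 0.8, 10.4], 'grip': 54.6, 'tilt': 1.76, 'jaw': 35.25, 'q': [0.34, 0.58, -0.68, 1.81, 0.48, 0.9, 0.06]} [ 0.026 -0.016 -1.   ]
```

```bash
python3 -m pendant '[{"dx":0.8,"dy":1.2,"dz":0.3,"turn":7,"claw":50},{"dx":1,"dy":0.8,"dz":0,"turn":7,"claw":50}]'; python3 - <<'E'
from h import *
print(go([.5845,.0653,.111]),R().round(3)[:,0])
E
```

```text
time: 21.8
tool_pos: [0.5844, 0.0662, 0.1083]
orientation: [0.704, -0.135, 0.687, 0.12]
contact_force: [0.3, 0.1, -1.8]
grip_width: 0.639
{'d': [-2.7, -0.9, -0.2], 'pos': [0.5844, 0.0662, 0.1083], 't': 21.8, 'F': [0.3, 0.1, -1.8], 'grip': 54.6, 'tilt': 1.8, 'jaw': 20.82, 'q': [0.3, 0.56, -0.62, 1.81, 0.44, 0.88, -0.17]} [ 0.027 -0.016 -1.   ]
```

```bash
python3 -m pendant '[{"dx":3,"dy":-0.6,"dz":0,"turn":0,"claw":50}]'; python3 - <<'E'
from h import *
print(go([.5845,.0653,.111]),R().round(3)[:,0])
E
```

```text
time: 21.92
tool_pos: [0.5847, 0.0659, 0.1053]
orientation: [0.704, -0.135, 0.687, 0.121]
contact_force: [0.2, -0.7, -1.6]
grip_width: 0.634
{'d': [-5.7, -0.6, -0.3], 'pos': [0.5847, 0.0659, 0.1053], 't': 21.93, 'F': [0.2, -0.7, -1.6], 'grip': 54.2, 'tilt': 1.83, 'jaw': 20.89, 'q': [0.3, 0.57, -0.62, 1.81, 0.45, 0.88, -0.17]} [ 0.028 -0.016 -0.999]
```

```bash
python3 -m pendant '[{"dx":3,"dy":-0.3,"dz":0,"turn":0,"claw":50},{"dx":3,"dy":0,"dz":0,"turn":0,"claw":50}]'; python3 - <<'E'
from h import *
print(go([.5845,.0653,.111]),R().round(3)[:,0])
E
```

```text
time: 22.18
tool_pos: [0.5848, 0.0658, 0.0993]
orientation: [0.703, -0.137, 0.686, 0.123]
contact_force: [-3.0, -0.9, 20.1]
grip_width: 0.635
{'d': [-11.7, -0.6, -0.3], 'pos': [0.5848, 0.0658, 0.0993], 't': 22.18, 'F': [-3.0, -0.9, 20.1], 'grip': 54.2, 'tilt': 1.81, 'jaw': 21.23, 'q': [0.3, 0.58, -0.62, 1.82, 0.45, 0.87, -0.17]} [ 0.027 -0.016 -1.   ]
```

```bash
python3 -m pendant '[{"dx":2.5,"dy":0,"dz":0,"turn":0,"claw":50}]'; python3 -m pendant '[{"dx":2.5,"dy":0,"dz":0,"turn":0,"claw":50}]'; python3 - <<'E'
from h import *
print(go([.5845,.0653,.111]),R().round(3)[:,0])
E
```

```text
time: 22.3
tool_pos: [0.5855, 0.0659, 0.098]
orientation: [0.704, -0.139, 0.686, 0.124]
contact_force: [-2.0, -4.8, 34.0]
grip_width: 0.635
time: 22.42
tool_pos: [0.5859, 0.0659, 0.0976]
orientation: [0.704, -0.14, 0.686, 0.124]
contact_force: [-24.9, -5.1, 65.0]
grip_width: 0.635
{'d': [-13.4, -0.4, -1.2], 'pos': [0.5859, 0.0659, 0.0976], 't': 22.43, 'F': [-24.9, -5.1, 65.0], 'grip': 54.2, 'tilt': 1.95, 'jaw': 21.52, 'q': [0.29, 0.58, -0.62, 1.82, 0.46, 0.86, -0.17]} [ 0.029 -0.018 -0.999]
```

```bash
python3 -m pendant '[{"dx":1,"dy":0,"dz":-1,"turn":0,"claw":50}]'; python3 -m pendant '[{"dx":1.5,"dy":0,"dz":-0.3,"turn":0,"claw":50}]'; python3 - <<'E'
from h import *
for i in range(3):
    cams.capture('side'); s=telemetry.state(); print(s['time'],s['tool_pos'].round(4),s['contact_force'].round(1))
print(go([.5845,.0653,.111]),R().round(3)[:,0])
E
```

```text
time: 22.55
tool_pos: [0.5856, 0.0658, 0.0981]
orientation: [0.704, -0.141, 0.685, 0.125]
contact_force: [-2.1, 1.3, 15.5]
grip_width: 0.636
time: 22.68
tool_pos: [0.5858, 0.0659, 0.098]
orientation: [0.704, -0.142, 0.684, 0.125]
contact_force: [-10.3, -1.5, 30.0]
grip_width: 0.637
22.725 [0.5857 0.0659 0.098 ] [-9.1 -0.6 28.6]
22.775 [0.5857 0.0659 0.0981] [-7.9 -0.9 28.2]
22.825 [0.5857 0.0659 0.098 ] [-8.1 -1.3 28.3]
{'d': [-13.0, -0.5, -1.1], 'pos': [0.5857, 0.0659, 0.098], 't': 22.82, 'F': [-8.1, -1.3, 28.3], 'grip': 54.4, 'tilt': 2.08, 'jaw': 21.81, 'q': [0.29, 0.58, -0.62, 1.82, 0.46, 0.86, -0.17]} [ 0.031 -0.018 -0.999]
```

```bash
python3 - <<'E'
from h import *
c=save('side','side9.png')
for l in ('filter','collar','battery','terminals','tin','marker','pliers','disc','hammer','spanner','square'):
    print(l,[(np.round(d['point'],3).tolist(),round(d['p'],2)) for d in cams.tip_of('side',l)][:3])
b=cv2.imread('pics/side9.png')[170:300,230:390]; cv2.imwrite('pics/s9c.png',cv2.resize(b,None,fx=5,fy=4.6,interpolation=2))
s=telemetry.state(); print(s['time'],s['tool_pos'].round(4),s['contact_force'].round(1))
E
```

```text
filter [([0.586, 0.066, 0.067], 0.78), ([0.362, -0.122, 0.004], 0.42)]
collar [([0.586, 0.068, 0.126], 0.84)]
battery [([0.248, -0.246, 0.001], 0.72), ([0.361, -0.359, 0.002], 0.64), ([0.569, -0.087, 0.008], 0.62)]
terminals [([0.323, -0.385, 0.003], 0.95), ([0.576, -0.046, 0.008], 0.64), ([0.245, -0.285, 0.0], 0.64)]
tin [([0.691, 0.328, -0.001], 0.94)]
marker [([0.35, 0.216, -0.002], 0.61)]
pliers [([0.362, -0.124, 0.001], 0.75)]
disc [([0.691, 0.33, 0.0], 0.55)]
hammer [([0.764, -0.167, 0.002], 0.69)]
spanner [([0.745, 0.131, 0.0], 0.81), ([0.363, 0.014, 0.002], 0.15)]
square [([0.659, -0.317, -0.002], 0.58)]
23.425 [0.5858 0.0659 0.098 ] [-8.3 -0.6 28.3]
```

View pics/s9c.png

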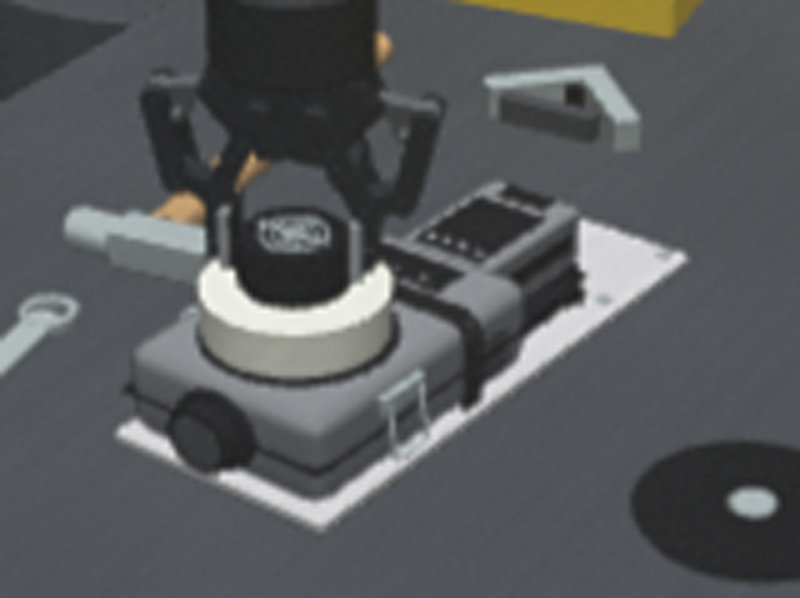

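```bash
python3 - <<'E'
from h import *
print(ticket.job_done()); s=telemetry.state(); print(s['time'],s['tool_pos'].round(4),s['contact_force'].round(1))
E
```

```text
the job is handed in; nothing more can be done
None
the job is handed in; nothing more can be done
```

The battery is latched home on the shoe with the hand off it. The filter cell is keyed and pushed home on the inlet, and the arm is still holding it there. The job went in at about 23.4 s of the 64 s; no verdict is reported.

**Battery:** I used the pack farthest from the base, at about (0.490, -0.324).
- I slid it in terminals first until it stopped against the housing at 38 N.
- A pull test met 24 N after about 2 mm of travel, so the latch was holding. I pushed it home again and let go.
- Afterwards the cameras put it within about 3 mm of the shoe. That is no finer than their own 4 mm error, and the latch angle itself was never measured.

**Filter cell:** I gripped it by the collar and turned it about 65 degrees on the pins before the keyways dropped.
- It stopped 12.5 mm below its unmatched height, as the description says it should.
- The last readings showed a steady 28 N push, and the picture showed the cell flush on the flange.
- The fingers' centre was about 1.5 mm from my estimate of the port.

**Weak points:**
- The tool's tilt crept up to 2.1 degrees during the turning. I did not measure the cell's own tilt, but it looked flat in the picture.
- A first, slightly low try at the shoe mouth scraped the tray at about 15 N, so I backed off and repeated it.
- One more push on the cell briefly reached 65 N before I eased it off.
- In the last check, six of the seven bystanders showed within about 5 mm of where they started. The disc's own detection was wrong (it fell on the tin), but the disc is in its place in the picture.

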